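Pack the blunt turning tools into the sharpening carrier

ROBOT

A 6-joint arm with a two-finger parallel gripper is mounted at the origin on the work surface. World frame = base frame: x ahead of the robot, y to its left, z up, the work surface at z = 0. Lengths are in mm, angles in rad, forces in N, time in s.
With the tool pointing down it reaches from about 350 to 975 mm from the base axis. Payload 7.1 kg.
Tool frame: the origin (TCP) lies at the very end of the fingers, on their centre line; the grasp point (between the pads) lies 19 mm behind it; z points along the fingers, y is the direction in which the jaws open and shut (so a half turn about z gives the same grasp; the last joint's range is limited). The gripper opens to 88 mm and grips with 3 to 60 N. Pads are 20 mm wide; open, the fingers measure 115 mm over their backs; the gripper's body (75 mm by 178 mm) begins 61 mm behind the grasp point.
Start: joints at [1.308, 0.423, 1.63, -0, 1.089, -0.019], TCP at [150.839, 606.508, 222.675] pointing down, gripper open.
Joint ranges: [-3, 3], [-0.9, 2.11], [0.09, 2.58], [-1.31, 4.45], [0.11, 2.69], [-2.54, 2.54]. Speed limits (rad/s): [2.39, 2.39, 3.01, 3.14, 3.14, 3.14].

INTERFACE

Orientations are given as a rotation vector (axis times angle).
In Python, from workcell import * gives the robot as it stands.
- The arm moves only by the tool play_rows, never from a script. Its argument "plan" is text: rows parted by semicolons, each of 7 numbers parted by spaces: the finger opening in cm, from 0 to 8.78, then the shift along the tool's x, y, z in cm, then the turn, a rotation vector about the tool's x, y, z in degrees. A call has 1 to 20 rows; each row shifts and turns the commanded pose from where the row before left it, along the tool's axes as they then stand; what a row does not reach is not made up. A row lasts 1/8 s, in which the tool goes at most 62.5 mm and 10.7 degrees, less where a joint would pass 70% of its speed; a pose out of reach is approached as far as the arm can. A call is refused whole if a number of a shift passes 6.25 or a number of a turn 10.7, either way. A call with a gripper value outside its range is refused whole. The fingers move at their own pace and stop on an object; the grip force is fixed at half the most. Time passes only in rows, so rows that do not move let the fingers close. It gives the time, the measured TCP pose, the force and the opening at its end, in the units of the state.
- get_obs(): the state, without advancing time (a new reading comes with each control period).
- get_image(name): name is "scene" or "top" or "wrist"; returns a dict with "pixels" (480x640x3 uint8, red, green, blue), "range_z" (480x640 float32, mm along the optical axis (not along the pixel's ray), 0 where there is no reading), "fx", "fy", "cx", "cy" (pixels), "distortion" ([k1, k2, p1, p2, k3] as OpenCV has them; the pictures are not rectified), "eye" and "attitude" of the camera in the world. Camera axes: x right, y down, z forward; pixel columns grow to the right and rows downward; lengths in mm; the calibration is good to about 2 mm. A picture is of the moment at which its call begins.
- close_job(): hands the job in, once; it reports no verdict.
The state is a dict: "t": time; "qpos": joint angles; "qvel": joint speeds; "joint_torque": joint torques, N m; "ee_pos": TCP position; "orientation": TCP orientation; "ft_force": force on the tool from outside, world axes, zero at the start; "moment": the same for the moment, N m; "width": finger opening in mm.
Only numpy, scipy, OpenCV 4.12 (cv2) and the standard library are available. Lean on these libraries where they do the work, as an engineer would, in place of code of your own. Each camera call takes 0.05 s, during which the arm holds its last target. There are 200 camera calls.

TASK

Some of the wood-turning tools in the crowded rack are blunt and have red tape round the handle: swing the carrier's bar aside, then lift out each taped tool and push it down into a clip of its own in the carrier, handle lying in the rubber saddle, until the sprung jaw snaps over the shank. When all of them are in, swing the bar back across the handles as far as its stop and screw the knurled nut down until it is tight. Leave the tools without tape in the rack and the other things on the bench where they are.

Things in the scene. Friction and masses are not known exactly. Their poses are not given: they have to be found in the camera images.
- red1_mid (a point): Blunt turning tool: 28 mm octagonal pale handle with broad red tape, brass ferrule, 10 mm round steel shank. 200 mm, about 120 g; may be absent. Starts in any place of the rack, tip towards the robot. Point: on the axis of the shank, 20 mm from the centre of mass. x runs to the handle: ferrule (21 mm) from +28, 28 mm thick from +50 to +128 mm, shank's tip at -72 mm.
- red2_mid (a point): Blunt turning tool: 28 mm octagonal pale handle with broad red tape, brass ferrule, 10 mm round steel shank. 200 mm, about 120 g; may be absent. Starts in any place of the rack, tip towards the robot. Point: on the axis of the shank, 20 mm from the centre of mass. x runs to the handle: ferrule (21 mm) from +28, 28 mm thick from +50 to +128 mm, shank's tip at -72 mm.
- red3_mid (a point): Blunt turning tool: 28 mm octagonal pale handle with broad red tape, brass ferrule, 10 mm round steel shank. 200 mm, about 120 g; may be absent. Starts in any place of the rack, tip towards the robot. Point: on the axis of the shank, 20 mm from the centre of mass. x runs to the handle: ferrule (21 mm) from +28, 28 mm thick from +50 to +128 mm, shank's tip at -72 mm.
- red4_mid (a point): Blunt turning tool: 28 mm octagonal pale handle with broad red tape, brass ferrule, 10 mm round steel shank. 200 mm, about 120 g; may be absent. Starts in any place of the rack, tip towards the robot. Point: on the axis of the shank, 20 mm from the centre of mass. x runs to the handle: ferrule (21 mm) from +28, 28 mm thick from +50 to +128 mm, shank's tip at -72 mm.
- plain1_mid (a point): Sharp turning tool that stays in the rack: same size, shape and point as the taped ones, but a bare pale handle without red tape.
- plain2_mid (a point): Sharp turning tool that stays in the rack: same size, shape and point as the taped ones, but a bare pale handle without red tape.
- plain3_mid (a point): Sharp turning tool that stays in the rack: same size, shape and point as the taped ones, but a bare pale handle without red tape.
- rack: Fixed rack, board 200 x 310 mm. Seven tools lie level along x, 40 mm apart in y (-120 to +120 mm), axes 50 mm above the bench, points at x = -28 mm. Rails: x = -89 to -71 (teeth to 56 mm height) and 40 to 60 mm. Handles are 12 mm apart, too near for fingers; only beside the shanks (x = -71 to 0) is there a gap: 30 mm between shanks, 38 mm deep under the axes. Tools lift straight up.
- carrier: Fixed carrier, board 250 x 300 x 15 mm, origin at bench height. Four places at y = -69, -23, 23, 69 mm. A packed tool lies level, axis at 50 mm, handle to +x on the black rubber saddle (x = 30 to 50 mm, floor 36 mm high, slots 34 mm wide between 9 mm ribs), shank in the clip at x = -70, its point near x = -28 mm. Free for fingers in between: 35 mm below the axis.
- clip1 (a point): Fork clip 1 (carrier y = -69 mm): point on the axis of a seated shank, 50 mm up; axes as the carrier's. 12 mm thick in x. Fixed black prong on +y, 1 mm from the shank, to 16 mm above; orange sprung hinged jaw on -y, its nose over the shank, its slope reaching 16 mm above. Pushing the shank straight down with 5 to 20 N drives the jaw aside; it snaps back over.
- clip2 (a point): Fork clip 2 (carrier y = -23 mm): point on the axis of a seated shank, 50 mm up; axes as the carrier's. 12 mm thick in x. Fixed black prong on +y, 1 mm from the shank, to 16 mm above; orange sprung hinged jaw on -y, its nose over the shank, its slope reaching 16 mm above. Pushing the shank straight down with 5 to 20 N drives the jaw aside; it snaps back over.
- clip3 (a point): Fork clip 3 (carrier y = 23 mm): point on the axis of a seated shank, 50 mm up; axes as the carrier's. 12 mm thick in x. Fixed black prong on +y, 1 mm from the shank, to 16 mm above; orange sprung hinged jaw on -y, its nose over the shank, its slope reaching 16 mm above. Pushing the shank straight down with 5 to 20 N drives the jaw aside; it snaps back over.
- clip4 (a point): Fork clip 4 (carrier y = 69 mm): point on the axis of a seated shank, 50 mm up; axes as the carrier's. 12 mm thick in x. Fixed black prong on +y, 1 mm from the shank, to 16 mm above; orange sprung hinged jaw on -y, its nose over the shank, its slope reaching 16 mm above. Pushing the shank straight down with 5 to 20 N drives the jaw aside; it snaps back over.
- bar (a joint): Aluminium bar, 24 x 7 mm, top 75 mm up, on the stud at point bar_pivot, rad. 0: parked, pointing to the carrier's -x beside the places; negative: swung outward. Grows clockwise seen from above; at 1.571 it points to the carrier's +y over all handles, at its stop. Starts somewhere across the places, in the way. Stays where left (0.12 N m friction). Handles pass 4 mm under it.
- bar_knob (a point): Axis of the black round upright knob at the bar's free end: 18 mm in diameter, 33 mm tall, top 108 mm above the bench; the point is 23 mm above the bar's top (10 mm below the knob's top) and 213 mm from the pivot.
- bar_pivot (a point): On the common axis of bar and nut, at the bar's underside, 68 mm above the bench, at x = +68, y = -122 mm of the carrier.
- nut (a joint): Angle of the brass nut on the bar's stud, rad: grows clockwise seen from above, screwing down 0.25 mm per rad. Starts loose between 0 and 1.6; comes up hard, tight, at 6.6. Turns with 0.1 N m of friction, stays where left.
- nut_mid (a point): Half-way up the knurled brass nut, on its axis, about 97 mm above the bench: 34 mm in diameter, 26 mm tall, underside 8 mm above the bar's top. Turns with the nut.
- glue: Bystander: yellow glue bottle, 64 mm in diameter, 170 mm tall, standing behind the work. Origin at its foot.
- tape_roll: Bystander: roll of white tape, 100 mm in diameter, 25 mm tall, lying flat. Origin at its underside.
- offcut: Bystander: wooden offcut 160 x 70 x 30 mm, lying flat. Origin at its underside.
Things that resemble listed ones, but are neither listed nor needed, are in the scene too. Leave any blue look-alike of the part that bears red3_mid alone. What is shaped like the part that bears red1_mid but blue is not meant.

How it is judged:
By the outcome, as a careful person would: the job done as asked, in the order asked, and still so for the second after the job is handed in, with the robot touching nothing.
Of red1, red2, red3, red4 only 2 to 4 are there at a start; the rules pass over those that are not, and their reading is None.
At some moment in a run one of red1, red2, red3, red4 may be knocked a few centimetres aside while the robot is not near it.
Once in a run the grip may slacken for a moment while it holds something.
It also fails if it takes over 210 s, if anything falls off the work surface, if the arm or the gripper's body presses on something with over 40 N, if the wrist force passes 120 N, or if a joint passes its speed limit or range.

## Working session

There is one attempt and no reset: what is moved stays moved. The work goes in short steps, Python scripts to look and compute and a tool call to move; the robot and the scene stay as the last step left them, time stands still between calls to the robot, and variables do not carry over. Pictures are saved under pics/ and viewed, about 12 in all and at most 16, crops included, and the job is handed in when it is done.

Besides the shell and the picture viewer there is one more tool, called after ">>>" by a JSON object that holds its "op" and its "data", one argument or row to a line. play_rows: Moves the arm, as the interface text tells. Its arguments: {"type":"object","properties":{"plan":{"type":"string"}},"required":["plan"]}

```bash
ls; mkdir -p pics
cat > h.py <<'E'
from workcell import *
import numpy as np, cv2
from scipy.spatial.transform import Rotation as R
def cam(n,save=None):
    im=get_image(n)
    if save: cv2.imwrite('pics/'+save,np.ascontiguousarray(im['pixels'][:,:,::-1]))
    return im
def rot(im):
    a=np.array(im['attitude'],float)
    return a if a.shape==(3,3) else R.from_rotvec(a).as_matrix()
def ray(im,uv):
    K=np.array([[im['fx'],0,im['cx']],[0,im['fy'],im['cy']],[0,0,1]],float)
    p=cv2.undistortPoints(np.array(uv,float).reshape(-1,1,2),K,np.array(im['distortion'],float)).reshape(-1,2)
    return np.c_[p,np.ones(len(p))]
def onz(im,uv,z):
    d=ray(im,uv)@rot(im).T; e=np.array(im['eye'],float)
    return e+d*((z-e[2])/d[:,2])[:,None]
def cloud(im):
    v,u=np.mgrid[0:480,0:640]
    d=ray(im,np.c_[u.ravel(),v.ravel()])*im['range_z'].reshape(-1,1)
    return (d@rot(im).T+np.array(im['eye'],float)).reshape(480,640,3)
E
python3 - <<'E'
from h import *
for n in ('top','scene'):
    im=cam(n,n+'0.png'); print(n,im['eye'],im['attitude'],im['fx'],im['distortion'])
print(get_obs())
E
```

```text
pics
top [ 391.00464599   88.24729137 1340.70474991] [-2.16812749  2.18082024 -0.09003537] 581.3967301541127 [-0.1019437  0.         0.         0.         0.       ]
scene [1321.40703858  454.33288641  939.43659258] [-1.38972081 -2.12780872  0.91953975] 473.6355511405266 [-0.12084752  0.          0.          0.          0.        ]
{'t': 0.1, 'qpos': array([ 1.30798777e+00,  4.23771130e-01,  1.63059563e+00, -1.95781535e-05,
        1.08858242e+00, -1.89956219e-02]), 'qvel': array([ 0.00064127, -0.00280768, -0.00153959, -0.00011209, -0.00015122,
        0.00093297]), 'joint_torque': array([-2.02024085e-04, -5.45613027e+01, -2.74321908e+01,  6.46088202e-02,
        1.88176573e-02, -1.04285664e-05]), 'ee_pos': array([150.72785523, 606.04670955, 221.98228708]), 'orientation': array([-3.81997237e-01, -3.11810663e+00,  2.11341776e-03]), 'ft_force': array([-0.4246531 ,  0.7721451 , -0.54388894]), 'moment': array([ 0.03557184, -0.01019594, -0.01413381]), 'width': 87.53282178408071}
```

View pics/top0.png

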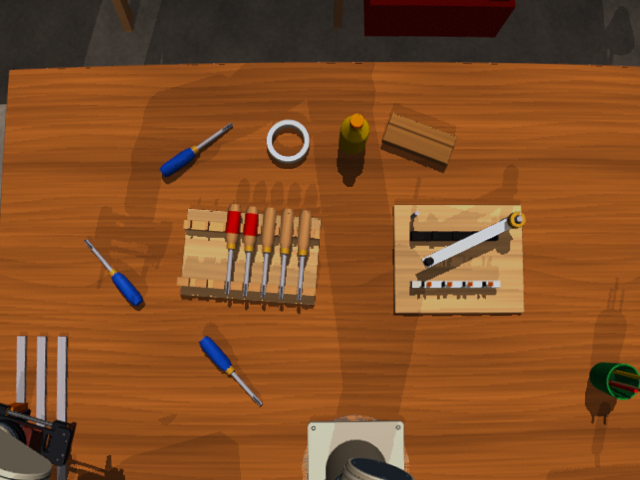

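View pics/scene0.png

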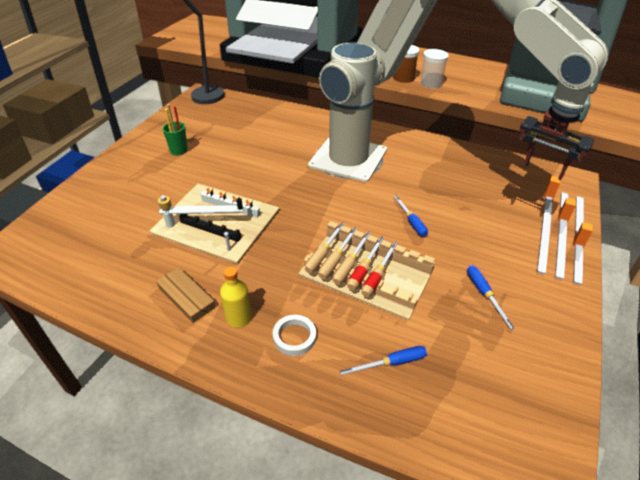

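Top view: robot base is at the bottom, image up is world +x. The rack is around (250,257) with red-taped tools at (233,222) and (251,224), and three plain ones at x≈268–304. Blue look-alikes lie at (195,150), (115,275) and (230,370). In the carrier, around (458,260), the bar runs from the nut at (515,220) to the knob at (428,262).

Candidates for the red tools: (233,222) and (251,224) are red-taped. The plain tools and the blue screwdrivers are excluded.

```bash
cat > m.py <<'E'
from h import *
im=cam('top'); P=cloud(im); Z=P[:,:,2]
px=im['pixels']; hsv=cv2.cvtColor(px,cv2.COLOR_RGB2HSV)
big=cv2.resize(px[190:320,170:330],None,fx=5,fy=5,interpolation=cv2.INTER_CUBIC)
cv2.imwrite('pics/rackcrop.png',big[:,:,::-1])
big=cv2.resize(px[195:325,385:535],None,fx=5,fy=5,interpolation=cv2.INTER_CUBIC)
cv2.imwrite('pics/carcrop.png',big[:,:,::-1])
for name,(r0,r1,c0,c1) in dict(rack=(195,320,170,335),car=(195,325,385,535)).items():
    m=np.zeros((480,640),np.uint8); m[r0:r1,c0:c1]=(Z[r0:r1,c0:c1]>7)
    m=cv2.morphologyEx(m,cv2.MORPH_OPEN,np.ones((3,3)))
    if name=='rack': lo,hi=8,20
    q=P[r0:r1,c0:c1][(m[r0:r1,c0:c1]>0)]
    b=q[(q[:,2]>9)&(q[:,2]<21)]
    print(name,'board z med',np.median(b[:,2]),cv2.minAreaRect(b[:,:2].astype(np.float32)), np.percentile(q[:,2],[50,90,99]))
# colours
red=((hsv[:,:,0]<6)|(hsv[:,:,0]>174))&(hsv[:,:,1]>170)&(hsv[:,:,2]>80)
red[:190]=0;red[260:]=0
n,l,s,c=cv2.connectedComponentsWithStats(red.astype(np.uint8))
for i in range(1,n):
    if s[i,4]>20: print('red',c[i],s[i],np.median(P[l==i],0),onz(im,[c[i]],60)[0])
print('base table z',np.median(Z[330:400,300:500]))
for nm,uv in dict(nut=(515,220),knob=(428,262)).items():
    w=P[uv[1]-6:uv[1]+7,uv[0]-6:uv[0]+7].reshape(-1,3); t=w[:,2].max(); print(nm,t,np.mean(w[w[:,2]>t-5],0))
E
python3 m.py
```

```text
rack board z med 12.582954792613009 ((483.4639892578125, 239.4042205810547), (311.7745666503906, 200.50994873046875), 85.40756225585938) [16.10939712 62.23740195 67.84885176]
car board z med 14.935539461899111 ((475.3371887207031, -240.33067321777344), (303.8627624511719, 248.94906616210938), 89.87329864501953) [ 15.76447965  65.71343831 111.79137929]
red [232.92657343 221.80769231] [226 211  15  23 286] [556.4544384  271.36901848  62.47673743] [556.91803534 272.13505011  60.        ]
red [250.50877193 224.09824561] [243 213  15  23 285] [551.34090105 231.56050643  62.62048311] [551.50185931 232.85667451  60.        ]
base table z 0.0366052496787006
nut 125.31261318318047 [ 552.63819736 -346.68132064  121.62162114]
knob 116.91241729686999 [ 466.58214113 -151.864966    113.59500177]
```

View pics/rackcrop.png

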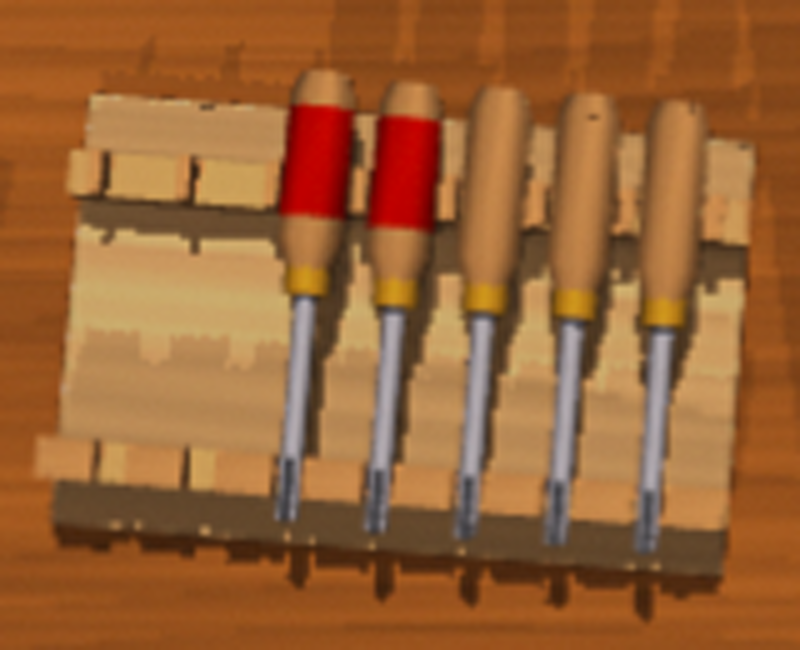

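View pics/carcrop.png

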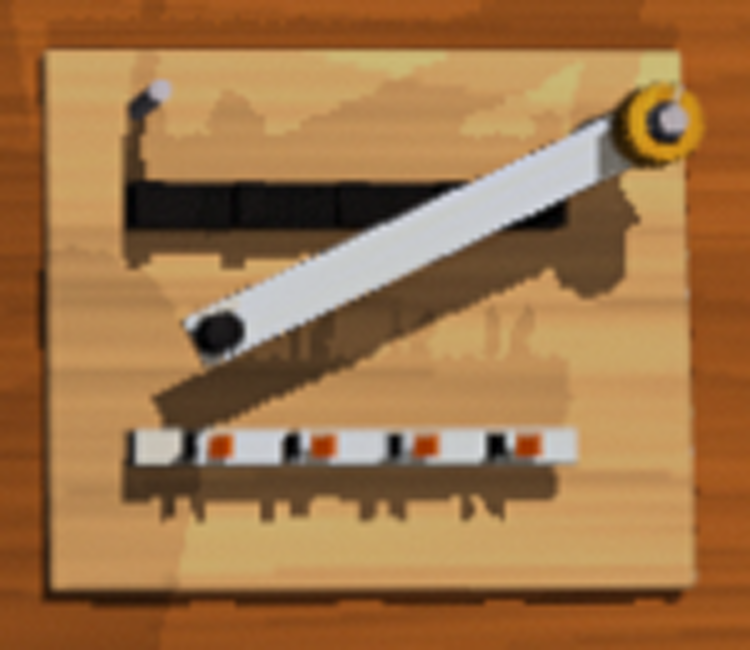

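Rack crop: two red tools in the third and fourth places from the left, then three plain ones; the two left places are empty. Carrier crop: bar lies across the places, with the stud at about (519,219), the knob at (428.6,261.6), orange jaws and black prongs near row 284, and the saddle near row 236.

```bash
cat >> h.py <<'E'
def go(x,y,z,jaw=None,cur=None):
    "needed turn about tool z (deg), then shift in tool axes after that turn (cm)"
    o=get_obs(); p=o['ee_pos'] if cur is None else np.array(cur[:3],float)
    M=R.from_rotvec(o['orientation']).as_matrix()
    if cur is not None: a=np.radians(cur[3]); Y=np.array([np.cos(a),np.sin(a),0]); M=np.c_[np.cross(Y,[0,0,-1]),Y,[0,0,-1]]
    a0=np.degrees(np.arctan2(M[1,1],M[0,1])); t=0
    if jaw is not None: t=-(jaw-a0)   # +z turn (down) = clockwise
    M2=M@R.from_euler('z',t,degrees=True).as_matrix()
    print('jaw now %.1f turn %.1f'%(a0,t),'shift cm',np.round((np.array([x,y,z])-p)@M2/10,2))
E
python3 - <<'E'
from h import *
im=cam('top')
st=onz(im,[[519.2,218.7]],116)[0]; kn=onz(im,[[428.6,261.6]],108)[0]
print('stud',st,'knob',kn,'len',np.hypot(*(st-kn)[:2]),'ang from -x',np.degrees(np.arctan2(kn[1]-st[1],-(kn[0]-st[0]))))
px=im['pixels'];hsv=cv2.cvtColor(px,cv2.COLOR_RGB2HSV);P=cloud(im)
o=(hsv[:,:,0]<14)&(hsv[:,:,1]>200)&(hsv[:,:,2]>110);o=o.astype(np.uint8);o[:278]=0;o[292:]=0;o[:,:405]=0;o[:,505:]=0
n,l,s,c=cv2.connectedComponentsWithStats(o)
for i in range(1,n): print('orange',c[i],s[i,4],onz(im,[c[i]],66)[0])
dk=((px.max(2)<45)&(P[:,:,2]>30)).astype(np.uint8);dk[:225]=0;dk[250:]=0;dk[:,:405]=0;dk[:,505:]=0
ys,xs=np.nonzero(dk);q=P[dk>0];print('saddle',q[:,:2].min(0),q[:,:2].max(0),np.median(q[:,2]))
w=((px.min(2)>130)&(P[:,:,2]>25));w[:276]=0;w[295:]=0;w[:,:405]=0;w[:,510:]=0
q=P[w];print('clipbase',np.percentile(q,[2,50,98],axis=0))
go(470,-200,300,0)
E
```

```text
stud [ 553.12753651 -349.29910509  116.        ] knob [ 462.80886037 -152.00877685  108.        ] len 216.98142058348125 ang from -x 65.40189395195799
orange [428.63636364 284.09090909] 11 [ 415.79197494 -159.2333426    66.        ]
orange [449. 284.] 9 [ 415.5986279  -204.37122365   66.        ]
orange [469.63636364 284.09090909] 11 [ 414.97552881 -250.32811718   66.        ]
orange [490. 284.] 9 [ 414.73223451 -295.9490386    66.        ]
saddle [ 391.00464599 -322.7466042 ] [536.58721235  88.24729137] 37.08563789856191
clipbase [[ 408.35165649 -323.32184526   37.60069781]
 [ 416.63045987 -225.36483113   44.7415434 ]
 [ 423.92821951 -126.27042122   63.95304505]]
jaw now 76.0 turn 76.0 shift cm [-80.63  31.92  -7.71]
```

Run:
```python
from h import *
go(440,240,300,85.6)
```

```text
jaw now 76.0 turn -9.6 shift cm [-31.65 -34.3   -7.75]
```

>>> {"op": "play_rows", "data": {
  "plan": "8.78 0 0 -1.5 0 0 -9.6; 8.78 -4 -4.3 -1 0 0 0; 8.78 -4 -4.3 -1 0 0 0; 8.78 -4 -4.3 -1 0 0 0; 8.78 -4 -4.3 -1 0 0 0; 8.78 -4 -4.3 -1 0 0 0; 8.78 -4 -4.3 -1 0 0 0; 8.78 -4 -4.3 -0.3 0 0 0; 8.78 -3.65 -4.2 0 0 0 0; 8.78 0 0 0 0 0 0; 8.78 0 0 0 0 0 0"
}}

```text
t: 1.58
ee_pos: [440.0, 240.4, 300.5]
orientation: [-0.121, -3.139, -0.0]
ft_force: [-1.1, 0.4, 0.6]
width: 87.5
```

Run:
```python
from h import *
o=get_obs();print(o['ee_pos'],o['qpos'],o['t'])
im=cam('wrist','w1.png');print(im['eye'],rot(im)[:,2],im['fx'])
go(430,-215,300,70)
```

```text
[440.0244235  240.41569049 300.50395438] [ 4.76056582e-01  1.50155394e-01  1.81777356e+00  4.55899941e-04
  1.17413927e+00 -1.01773413e+00] 1.575
[358.79321598 246.32126663 464.09683756] [ 0.29096733 -0.02230831 -0.95647287] 359.203633923195
jaw now 85.7 turn 15.7 shift cm [-14.68 -43.17   0.05]
```

View pics/w1.png

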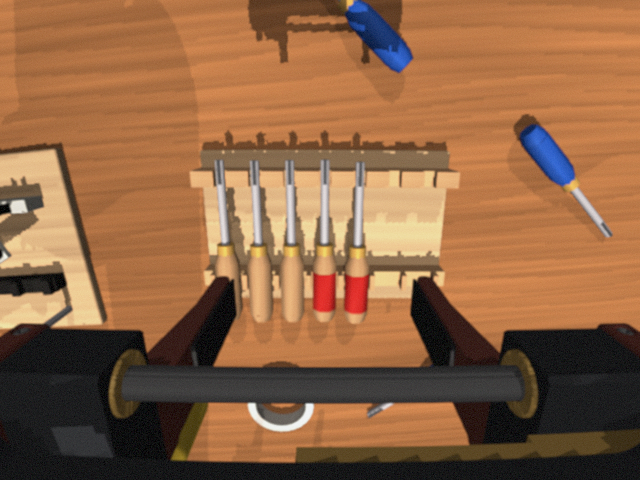

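Wrist view: red tools at about u≈325 and u≈358, shanks from row 160 to 245. The plain ones are at u≈220, 256 and 291.

```bash
cat > shank.py <<'E'
from h import *
def shanks(im,seeds,r0,r1,z=50):
    px=im['pixels'].astype(int); sat=px.max(2)-px.min(2)
    g=(sat<45)&(px.max(2)>90)
    for u in seeds:
        pts=[]
        for v in range(r0,r1):
            c=np.nonzero(g[v,u-9:u+10])[0]
            if len(c)>=3: pts.append((u-9+c.mean(),v))
        pts=np.array(pts)
        W=onz(im,pts,z)[:,:2]
        vx,vy,x0,y0=cv2.fitLine(W.astype(np.float32),cv2.DIST_HUBER,0,.01,.01).ravel()
        if vx<0: vx,vy=-vx,-vy
        print(u,len(pts),'x range',W[:,0].min().round(1),W[:,0].max().round(1),'dir deg %.2f'%np.degrees(np.arctan2(vy,vx)),'y at x=460: %.1f'%(y0+vy/vx*(460-x0)))
if __name__=='__main__':
    im=cam('wrist'); shanks(im,[222,256,291,325,359],185,243)
    hsv=cv2.cvtColor(im['pixels'],cv2.COLOR_RGB2HSV)
    for u in (324,357):
        print([tuple(im['pixels'][v,u]) for v in range(240,252,1)], onz(im,[[u,246.]],50))
        print([v for v in range(150,175) if im['pixels'][v,u+2].max()-im['pixels'][v,u+2].min()<35],onz(im,[[u+2,161.]],50))
    im=cam('top'); shanks(im,[229+1,247],262,285)
E
python3 shank.py
```

```text
222 58 x range 412.1 481.3 dir deg -5.99 y at x=460: 120.4
256 58 x range 415.3 484.3 dir deg -5.90 y at x=460: 160.2
291 58 x range 418.4 487.4 dir deg -5.48 y at x=460: 200.0
325 58 x range 421.5 490.3 dir deg -5.48 y at x=460: 239.6
359 58 x range 424.5 493.4 dir deg -4.82 y at x=460: 279.6
[(np.uint8(228), np.uint8(225), np.uint8(224)), (np.uint8(228), np.uint8(225), np.uint8(224)), (np.uint8(229), np.uint8(220), np.uint8(220)), (np.uint8(200), np.uint8(195), np.uint8(194)), (np.uint8(145), np.uint8(141), np.uint8(144)), (np.uint8(111), np.uint8(106), np.uint8(97)), (np.uint8(139), np.uint8(113), np.uint8(72)), (np.uint8(198), np.uint8(160), np.uint8(77)), (np.uint8(237), np.uint8(202), np.uint8(98)), (np.uint8(240), np.uint8(213), np.uint8(103)), (np.uint8(240), np.uint8(215), np.uint8(104)), (np.uint8(240), np.uint8(213), np.uint8(107))] [[495.50382365 237.63146041  50.        ]]
[160, 161, 162, 163, 164, 165, 166, 167, 168, 169, 170, 171, 172, 173, 174] [[394.41621884 247.47818575  50.        ]]
[(np.uint8(229), np.uint8(226), np.uint8(226)), (np.uint8(229), np.uint8(226), np.uint8(225)), (np.uint8(228), np.uint8(224), np.uint8(225)), (np.uint8(231), np.uint8(229), np.uint8(229)), (np.uint8(233), np.uint8(229), np.uint8(229)), (np.uint8(209), np.uint8(202), np.uint8(204)), (np.uint8(148), np.uint8(146), np.uint8(147)), (np.uint8(114), np.uint8(108), np.uint8(102)), (np.uint8(135), np.uint8(112), np.uint8(70)), (np.uint8(198), np.uint8(162), np.uint8(80)), (np.uint8(238), np.uint8(207), np.uint8(103)), (np.uint8(241), np.uint8(217), np.uint8(107))] [[498.53646912 277.60771533  50.        ]]
[162, 163, 164, 165, 166, 167, 168, 169, 170, 171, 172, 173, 174] [[397.19767145 284.83470165  50.        ]]
230 22 x range 421.2 468.0 dir deg 27.70 y at x=460: 282.0
247 23 x range 418.9 467.9 dir deg 12.95 y at x=460: 252.6
```

>>> {"op": "play_rows", "data": {
  "plan": "8.78 -0.2 -3.5 0 0 0 0; 8.78 -0.2 -5.5 0 0 0 0; 8.78 -0.2 -6 0 0 0 0; 8.78 -0.2 -6 0 0 0 0; 8.78 -0.2 -6 0 0 0 0; 8.78 -0.2 -6 0 0 0 0; 8.78 -0.2 -6 0 0 0 0; 8.78 0 -5 0 0 0 0; 8.78 0 -1.5 0 0 0 0; 8.78 0 0 0 0 0 0; 8.78 0 0 0 0 0 0"
}}

```text
t: 3.1
ee_pos: [419.8, -212.8, 300.6]
orientation: [-0.117, -3.139, -0.001]
ft_force: [0.2, 0.9, -0.9]
width: 87.8
```

Run:
```python
from h import *
o=get_obs();print(o['ee_pos'],o['qpos'],o['t'])
im=cam('wrist','w2.png')
```

```text
[ 419.76976652 -212.78392343  300.56789121] [-4.94673940e-01  9.89666254e-02  1.87741437e+00  3.77150760e-04
  1.16570502e+00 -1.99109343e+00] 3.1
```

View pics/w2.png

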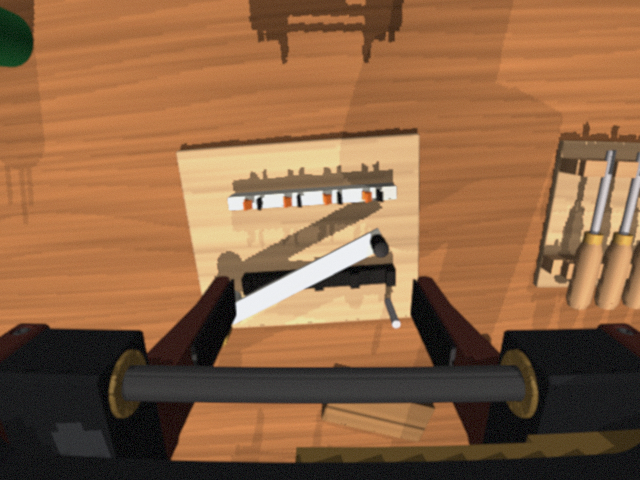

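Wrist over the carrier: orange jaws at row ≈200 (u≈248, 287, 327, 366), each with its black prong to the right; knob at (380,245), and the stop stud at (396,324).

```bash
cat > clips.py <<'E'
from h import *
def clips(im,box,z=66):
    px=im['pixels']; hsv=cv2.cvtColor(px,cv2.COLOR_RGB2HSV); r0,r1,c0,c1=box
    o=((hsv[:,:,0]<14)&(hsv[:,:,1]>180)&(hsv[:,:,2]>120)); k=px.max(2)<60
    for nm,m in (('jaw',o),('prong',k)):
        b=np.zeros((480,640),np.uint8); b[r0:r1,c0:c1]=m[r0:r1,c0:c1]
        n,l,s,c=cv2.connectedComponentsWithStats(b)
        for i in range(1,n):
            if s[i,4]>8: 
                x,y,w,h=s[i,:4]; e=onz(im,[[x-.5,c[i][1]],[x+w-.5,c[i][1]],[c[i][0],y-.5]],z)
                print(nm,c[i].round(1),s[i,4],'ctr',onz(im,[c[i]],z)[0,:2].round(1),'y',e[:2,1].round(1),'x lo',e[2,0].round(1))
if __name__=='__main__':
    im=cam('wrist'); clips(im,(185,212,225,400))
    P=cloud(im); px=im['pixels']; v0,u0=244,380
    w=np.zeros((480,640),bool); w[228:262,362:398]=1
    w&=(P[:,:,2]>95)&(P[:,:,2]<120); print('knob',w.sum(),P[w].mean(0),P[w].min(0),P[w].max(0))
    go(462.8,-152,150,35)
E
python3 clips.py
```

```text
jaw [367.2 196.5] 53 ctr [ 415.6 -162.9] y [-167.1 -159.3] x lo 410.0
jaw [326.7 198.6] 48 ctr [ 414.8 -208.5] y [-212.  -205.3] x lo 410.1
jaw [287.1 201.7] 46 ctr [ 414.9 -253.2] y [-256.1 -249.3] x lo 409.0
jaw [247.2 204.2] 53 ctr [ 414.4 -298.5] y [-302.7 -294.8] x lo 409.0
prong [378.9 195.1] 51 ctr [ 415.1 -149.8] y [-152.5 -146.9] x lo 407.6
prong [339.1 197.6] 26 ctr [ 414.6 -194.5] y [-196.3 -192.9] x lo 408.9
prong [298.7 200. ] 22 ctr [ 414. -240.] y [-241.3 -237.9] x lo 407.8
prong [259.2 202.8] 32 ctr [ 413.8 -284.8] y [-286.6 -282.1] x lo 407.8
knob 271 [ 462.74096335 -156.69746754  107.54719867] [ 455.46332639 -164.7506266    95.12970855] [ 473.20241673 -147.88614465  111.38267389]
jaw now 85.8 turn 50.8 shift cm [ 2.52  7.01 15.07]
```

>>> {"op": "play_rows", "data": {
  "plan": "8.78 0 0 0 0 0 10.2; 6 0 0 0 0 0 10.2; 4 0 0 0 0 0 10.2; 3.4 0 0 0 0 0 10.2; 3.4 0 0 0 0 0 10; 3.4 1.1 3.4 3 0 0 0; 3.4 1.1 3.4 5 0 0 0; 3.4 0 0 5 0 0 0; 3.4 0 0 4 0 0 0; 3.4 0 0 1 0 0 0; 3.4 0 0 0 0 0 0; 3.4 0 0 0 0 0 0"
}}

```text
t: 4.7
ee_pos: [464.0, -157.8, 122.3]
orientation: [1.453, 2.782, 0.001]
ft_force: [-0.0, 0.4, -0.6]
width: 33.5
```

Run:
```python
from h import *
o=get_obs();print(o['ee_pos'],o['qpos'][5],o['t'],o['width'])
im=cam('wrist','w3.png')
P=cloud(im);w=(P[:,:,2]>98)&(P[:,:,2]<116)&(abs(P[:,:,0]-463)<25)&(abs(P[:,:,1]+155)<25)
if w.sum(): print(w.sum(),np.percentile(P[w],[2,50,98],axis=0))
go(462.7,-155.5,82,35)
```

```text
[ 464.02343767 -157.7509133   122.2660301 ] -0.9600704286970545 4.7 33.52757921947841
956 [[ 455.87838252 -162.95384616   99.21518829]
 [ 463.22274142 -153.89040062  109.06215396]
 [ 471.89867421 -147.00969183  110.58145205]]
jaw now 34.8 turn -0.2 shift cm [0.28 0.02 4.03]
```

View pics/w3.png

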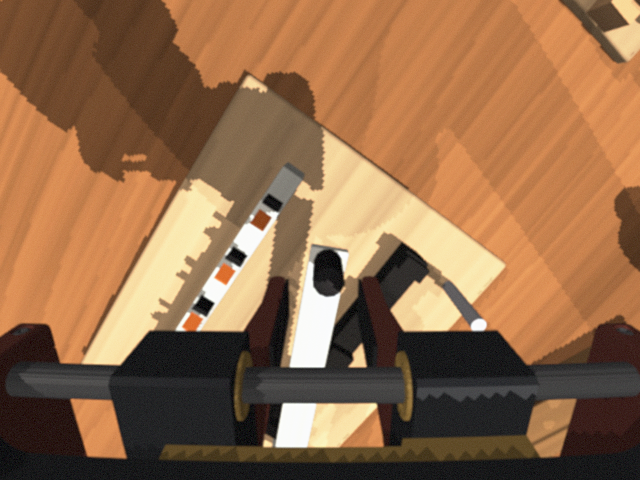

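```bash
cat > arc.py <<'E'
import sys; from h import *
a0,a1,n,j0,j1=map(float,sys.argv[1:6]); n=int(n); pv=np.array(eval(sys.argv[6])) if len(sys.argv)>6 else np.array([552.5,-349.7])
a=np.radians(np.linspace(a0,a1,n+1)); p=pv+213*np.c_[-np.cos(a),np.sin(a)]
for i in range(n):
    j=np.radians(j0+(j1-j0)*i/n); d=p[i+1]-p[i]
    print('x %.2f y %.2f turn %.2f'%((-np.sin(j)*d[0]+np.cos(j)*d[1])/10,(np.cos(j)*d[0]+np.sin(j)*d[1])/10,-(j1-j0)/n))
E
python3 arc.py 65.4 -2 17 35 75
```

```text
x 0.22 y -1.46 turn -2.35
x 0.17 y -1.46 turn -2.35
x 0.13 y -1.47 turn -2.35
x 0.09 y -1.47 turn -2.35
x 0.05 y -1.47 turn -2.35
x 0.01 y -1.47 turn -2.35
x -0.03 y -1.47 turn -2.35
x -0.07 y -1.47 turn -2.35
x -0.12 y -1.47 turn -2.35
x -0.16 y -1.47 turn -2.35
x -0.20 y -1.46 turn -2.35
x -0.24 y -1.45 turn -2.35
x -0.28 y -1.45 turn -2.35
x -0.32 y -1.44 turn -2.35
x -0.36 y -1.43 turn -2.35
x -0.40 y -1.42 turn -2.35
x -0.44 y -1.41 turn -2.35
```

>>> {"op": "play_rows", "data": {
  "plan": "3.4 0.3 0 2 0 0 0; 3.4 0 0 2 0 0 0; 2.8 0 0 0 0 0 0; 2.8 0 0 0 0 0 0"
}}

```text
t: 5.25
ee_pos: [461.9, -155.3, 81.8]
orientation: [1.454, 2.783, 0.0]
ft_force: [-0.9, 0.5, 0.7]
width: 28.1
```

>>> {"op": "play_rows", "data": {
  "plan": "2.8 0.2 -1.46 0 0 0 -2.35; 2.8 0.17 -1.46 0 0 0 -2.35; 2.8 0.13 -1.47 0 0 0 -2.35; 2.8 0.1 -1.47 0 0 0 -2.35; 2.8 0.05 -1.47 0 0 0 -2.35; 2.8 0 -1.47 0 0 0 -2.35; 2.8 -0.03 -1.47 0 0 0 -2.35; 2.8 -0.07 -1.47 0 0 0 -2.35; 2.8 -0.12 -1.47 0 0 0 -2.35; 2.8 -0.16 -1.47 0 0 0 -2.35; 2.8 -0.2 -1.46 0 0 0 -2.35; 2.8 -0.24 -1.45 0 0 0 -2.35; 2.8 -0.28 -1.45 0 0 0 -2.35; 2.8 -0.32 -1.44 0 0 0 -2.35; 2.8 -0.36 -1.43 0 0 0 -2.35; 2.8 -0.4 -1.42 0 0 0 -2.35; 2.8 -0.44 -1.41 0 0 0 -2.35; 2.8 -0.1 -0.3 0 0 0 0; 2.8 0 0 0 0 0 0; 2.8 0 0 0 0 0 0"
}}

```text
t: 7.75
ee_pos: [336.7, -358.7, 80.9]
orientation: [0.416, 3.114, -0.0]
ft_force: [0.1, -0.2, 1.5]
width: 28.1
```

>>> {"op": "play_rows", "data": {
  "plan": "3.4 0 0.3 0 0 0 0; 3.4 0 0 -4 0 0 0; 3.4 0 0 -5 0 0 0; 3.4 0 0 -5 0 0 0; 2.7 0 0 -5 0 0 0; 2.7 0 0 0 0 0 0; 2.7 0 0 0 0 0 0"
}}

```text
t: 8.62
ee_pos: [337.1, -355.5, 270.1]
orientation: [-0.416, -3.113, -0.001]
ft_force: [-0.8, 0.7, -0.2]
width: 27.0
```

Run:
```python
from h import *
o=get_obs();print(o['ee_pos'],o['qpos'],o['t'],o['width'])
im=cam('top','t2.png');P=cloud(im)
w=(P[:,:,2]>100)&(P[:,:,2]<116)&(abs(P[:,:,0]-340)<40)&(abs(P[:,:,1]+350)<40)
if w.sum(): print(w.sum(),np.percentile(P[w],[2,50,98],axis=0))
cv2.imwrite('pics/t2c.png',cv2.resize(im['pixels'][190:350,180:540],None,fx=2.2,fy=2.2)[:,:,::-1])
go(477,238.1,160,85.2)
```

```text
[ 337.13396645 -355.54538823  270.09889934] [-8.36276394e-01  1.64842272e-01  1.87450181e+00  2.65030611e-05
  1.10295243e+00 -2.14161975e+00] 8.625 27.012710141284156
58 [[ 332.00772404 -362.21176646  100.77392575]
 [ 338.64178903 -353.70627763  107.12762823]
 [ 347.04487179 -346.57433835  111.96194674]]
jaw now 74.8 turn -10.4 shift cm [-9.02 60.29 11.02]
```

View pics/t2c.png

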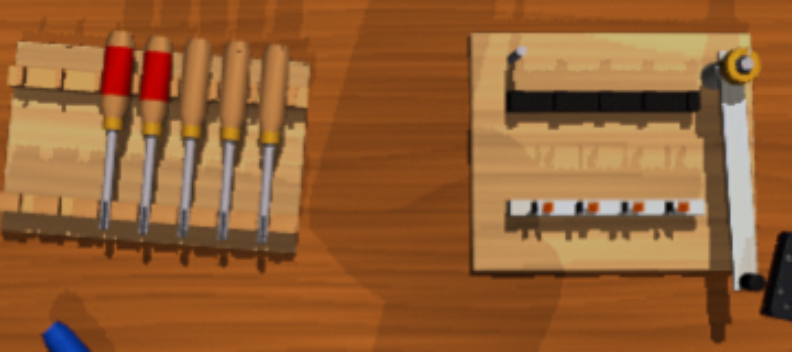

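The bar is parked along the carrier's −y side, knob at crop (752,281), angle about −1°. The places are clear. Next, the red tool in rack place 0.

>>> {"op": "play_rows", "data": {
  "plan": "2.7 0 0 0 0 0 -10.4; 2.7 -0.8 5 0 0 0 0; 2.7 -0.9 6 0 0 0 0; 2.7 -0.9 6 0 0 0 0; 2.7 -0.9 6 0 0 0 0; 2.7 -0.9 6 0 0 0 0; 2.7 -0.9 6 0 0 0 0; 2.7 -0.9 6 0 0 0 0; 2.7 -0.9 6 2 0 0 0; 2.7 -0.9 6 3 0 0 0; 2.7 -0.9 5 3 0 0 0; 2.7 0 2.3 3 0 0 0; 2.7 0 0 0 0 0 0; 2.7 0 0 0 0 0 0"
}}

```text
t: 10.42
ee_pos: [474.8, 230.7, 162.9]
orientation: [-0.132, -3.137, 0.002]
ft_force: [-0.2, -0.3, 1.2]
width: 26.9
```

Run:
```python
from h import *
o=get_obs();print(o['ee_pos'],o['t'],o['width'])
im=cam('wrist','w4.png')
go(477,238.1,31,85.2)
```

```text
[474.80239771 230.65757521 162.88600285] 10.425 26.922237630583545
jaw now 85.1 turn -0.1 shift cm [-0.11  0.77 13.26]
```

View pics/w4.png

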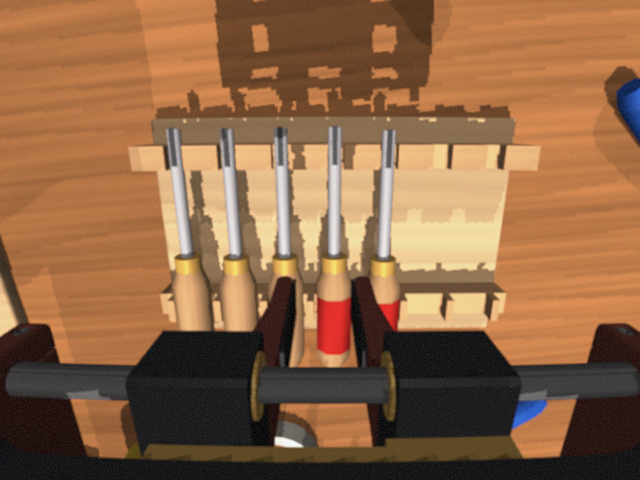

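Wrist view: red tool at u≈334 lies between the finger tips; the other red one is at u≈386. No tool has moved.

Run:
```python
from h import *; from shank import shanks
im=cam('wrist'); shanks(im,[336,386],190,250)
print(onz(im,[[334,256],[385,259]],50), onz(im,[[335,128],[389,131]],50))
```

```text
336 60 x range 440.8 489.0 dir deg -4.36 y at x=460: 239.9
386 60 x range 444.1 492.5 dir deg -3.93 y at x=460: 279.9
[[495.11641472 237.60108488  50.        ]
 [501.29678433 279.26156296  50.        ]] [[394.67690377 245.97815388  50.        ]
 [400.07751918 285.89654284  50.        ]]
```

>>> {"op": "play_rows", "data": {
  "plan": "2.7 -0.1 0.8 0 0 0 0; 2.7 0 0 4 0 0 0; 2.7 0 0 4 0 0 0; 2.7 0 0 3 0 0 0; 2.7 0 0 2.2 0 0 0; 2.7 0 0 0 0 0 0; 0 0 0 0 0 0 0; 0 0 0 0 0 0 0; 0 0 0 0 0 0 0; 0 0 0 0 0 0 0"
}}

```text
t: 11.78
ee_pos: [477.9, 239.6, 32.6]
orientation: [0.132, 3.137, 0.002]
ft_force: [-1.0, -0.3, 6.6]
width: 9.3
```

>>> {"op": "play_rows", "data": {
  "plan": "0 0 0 -2 0 0 0; 0 0 0 -4 0 0 0; 0 0 0 -5 0 0 0; 0 0 0 -5 0 0 0; 0 0 0 0 0 0 -4.4; 0 0 0 0 0 0 0"
}}

```text
t: 12.52
ee_pos: [477.0, 239.2, 192.1]
orientation: [0.012, 3.141, 0.001]
ft_force: [1.0, -0.0, -1.8]
width: 9.6
```

Run:
```python
from h import *
o=get_obs();print(o['ee_pos'],o['t'],o['width'],o['ft_force'],o['qpos'])
go(467.5,-159,150,89.5)
```

```text
[476.95425914 239.24893055 192.08754927] 12.525 9.586605225586728 [ 0.987558   -0.04859827 -1.76464938] [ 4.42632505e-01  3.29515120e-01  1.85743839e+00  1.15731874e-05
  9.53632607e-01 -1.12032039e+00]
jaw now 89.6 turn 0.1 shift cm [  0.6  -39.83   4.19]
```

>>> {"op": "play_rows", "data": {
  "plan": "0 0 -2 0 0 0 0; 0 0 -4 0 0 0 0; 0 0.1 -4.5 0 0 0 0; 0 0.1 -4.5 0 0 0 0; 0 0.1 -4.5 0 0 0 0; 0 0.1 -4.5 0 0 0 0; 0 0.1 -4.5 0 0 0 0; 0 0.1 -4.5 0 0 0 0; 0 0 -4 1 0 0 0; 0 0 -2.8 1.2 0 0 0; 0 0 0 2 0 0 0; 0 0 0 0 0 0 0; 0 0 0 0 0 0 0"
}}

```text
t: 14.15
ee_pos: [467.7, -158.8, 149.4]
orientation: [-0.012, -3.141, -0.0]
ft_force: [-0.2, 0.4, -1.0]
width: 9.0
```

Run:
```python
from h import *
o=get_obs();print(o['ee_pos'],o['t'],o['width'],o['ft_force'])
im=cam('wrist','w5.png')
```

```text
[ 467.707529   -158.76835571  149.41950066] 14.15 8.962993499597763 [-0.15115865  0.41521039 -0.95516383]
```

View pics/w5.png

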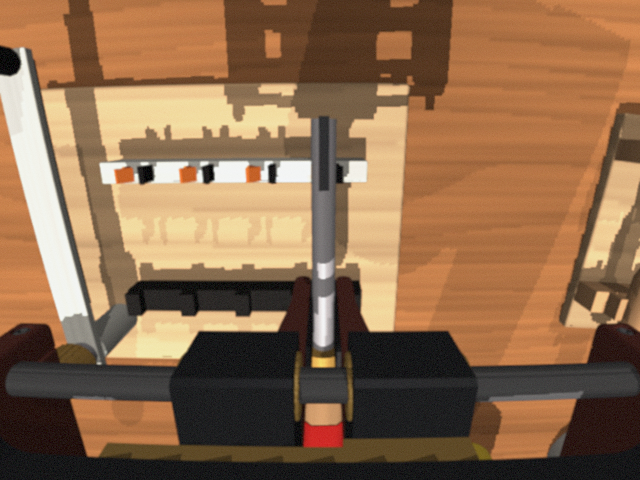

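Wrist view: tool held straight, shank along u≈323 above clip 4 (its prong shows at u≈339). The clip 1–3 jaws are at u≈124, 188 and 253.

Run:
```python
from h import *; from clips import clips; from shank import shanks
im=cam('wrist'); clips(im,(160,187,100,368))
px=im['pixels'].astype(int)
for v in (122,150,200,240,300):
    r=px[v,300:350]; c=[u+300 for u in range(50) if r[u].max()-r[u].min()<40 and (v<190 or r[u].max()<240)]
    print(v,c[0],c[-1],len(c),onz(im,[[(c[0]+c[-1])/2,v]],168.4)[0])
```

```text
jaw [124.1 174.1] 209 ctr [ 415.2 -296.9] y [-303.9 -290.9] x lo 410.0
jaw [187.4 173.3] 185 ctr [ 415.3 -252. ] y [-257.5 -247. ] x lo 410.1
jaw [252.4 172.8] 169 ctr [ 415.6 -207. ] y [-211.  -202.1] x lo 410.7
prong [323.5 173. ] 217 ctr [ 416.2 -158.2] y [-161.  -154.8] x lo 407.1
prong [338.8 173.1] 118 ctr [ 416.3 -147.8] y [-150.  -145.2] x lo 409.1
prong [145.2 172.7] 208 ctr [ 414.5 -281.7] y [-287.2 -276.5] x lo 408.9
prong [207.9 172.4] 148 ctr [ 414.9 -237.7] y [-241.4 -234.5] x lo 408.9
prong [271.8 172.2] 99 ctr [ 415.3 -193.6] y [-195.9 -191.1] x lo 409.4
122 311 336 26 [ 384.28472549 -158.16064806  168.4       ]
150 310 336 27 [ 394.88219531 -158.42790952  168.4       ]
200 312 336 25 [ 414.87894766 -158.15888311  168.4       ]
240 312 335 24 [ 432.02540394 -158.47662186  168.4       ]
300 300 349 47 [ 460.10018043 -158.21502462  168.4       ]
```

>>> {"op": "play_rows", "data": {
  "plan": "0 0 0.15 2 0 0 0; 0 0 0 3 0 0 0; 0 0 0 3 0 0 0; 0 0 0 1.5 0 0 0; 0 0 0 0 0 0 0; 0 0 0 0 0 0 0"
}}

```text
t: 15.0
ee_pos: [469.0, -157.4, 55.3]
orientation: [0.011, 3.14, -0.001]
ft_force: [0.2, 0.1, -2.0]
width: 9.0
```

Run:
```python
from h import *; from clips import clips
o=get_obs();print(o['ee_pos'],o['t'],o['width'],o['ft_force'])
im=cam('wrist','w6.png')
cv2.imwrite('pics/w6c.png',cv2.resize(im['pixels'][60:340,120:440],None,fx=2.4,fy=2.1,interpolation=cv2.INTER_CUBIC)[:,:,::-1])
P=cloud(im)
w=(abs(P[:,:,0]-415)<25)&(P[:,:,2]>58)&(P[:,:,2]<95)
ys,xs=np.nonzero(w); print(xs.min(),xs.max(),ys.min(),ys.max())
```

```text
[ 468.95610128 -157.35614193   55.32012258] 15.0 8.992075654181216 [ 0.16889404  0.05390993 -2.00847122]
0 351 136 261
```

View pics/w6c.png

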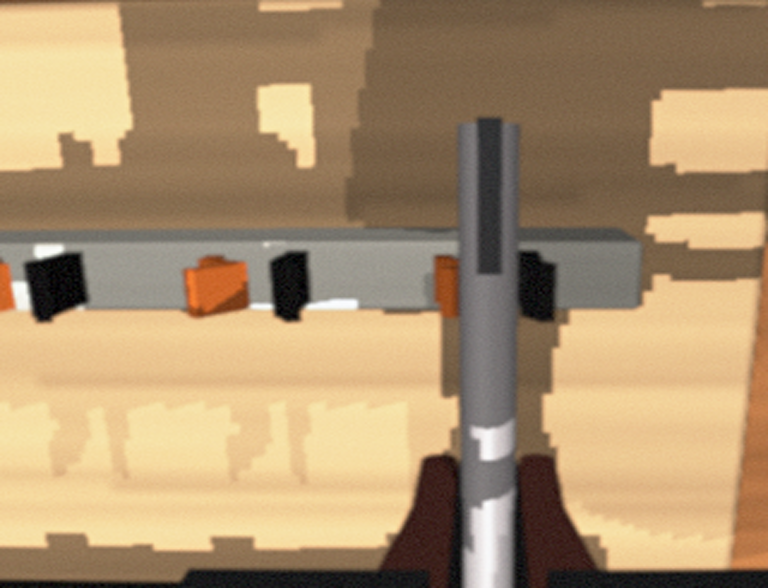

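Crop: shank sits between jaw 4 (crop u≈445) and prong 4 (left edge ≈521); the gap to the prong is about 1.3 mm as wanted. Pushing down now.

>>> {"op": "play_rows", "data": {
  "plan": "0 0.1 0.03 0.6 0 0 0; 0 0 0 0.5 0 0 0; 0 0 0 0.4 0 0 0; 0 0 0 0 0 0 0"
}}

```text
t: 15.55
ee_pos: [467.1, -156.8, 39.1]
orientation: [-0.012, -3.141, -0.0]
ft_force: [1.1, 2.0, 0.6]
width: 8.7
```

>>> {"op": "play_rows", "data": {
  "plan": "0 0 0 0.3 0 0 0; 0 0 0 0.3 0 0 0; 0 0 0 0.2 0 0 0; 0 0 0 0 0 0 0"
}}

```text
t: 16.05
ee_pos: [467.0, -157.1, 32.4]
orientation: [-0.011, -3.141, 0.0]
ft_force: [-4.5, 0.8, 18.1]
width: 9.0
```

>>> {"op": "play_rows", "data": {
  "plan": "0 0 0 0.2 0 0 0; 0 0 0 0.2 0 0 0; 0 0 0 0 0 0 0"
}}

```text
t: 16.42
ee_pos: [468.5, -157.3, 29.9]
orientation: [0.012, 3.139, -0.002]
ft_force: [-6.5, 3.4, 33.4]
width: 9.2
```

```bash
cat > hgt.py <<'E'
from h import *
import sys
def prof(im,y0,half=4,xs=range(385,470,8),slope=0):
    P=cloud(im)
    for x in xs:
        y=y0-0.009*(x-415)
        w=(abs(P[:,:,0]-x)<2.5)&(abs(P[:,:,1]-y)<half)&(P[:,:,2]>20)&(P[:,:,2]<120)
        if w.sum()>2: print(x,w.sum(),'z top %.1f'%np.percentile(P[w][:,2],80))
if __name__=='__main__': prof(cam(sys.argv[1]),float(sys.argv[2]))
E
python3 hgt.py wrist -156.5
python3 - <<'E'
from h import *
im=cam('wrist','w7.png')
cv2.imwrite('pics/w7c.png',cv2.resize(im['pixels'][60:340,120:440],None,fx=2.4,fy=2.1,interpolation=cv2.INTER_CUBIC)[:,:,::-1])
E
```

```text
385 294 z top 56.8
393 284 z top 56.8
401 275 z top 56.7
409 258 z top 56.5
417 270 z top 61.9
425 226 z top 56.4
433 230 z top 56.3
441 221 z top 56.3
449 203 z top 56.4
457 236 z top 56.9
465 214 z top 56.8
```

View pics/w7c.png

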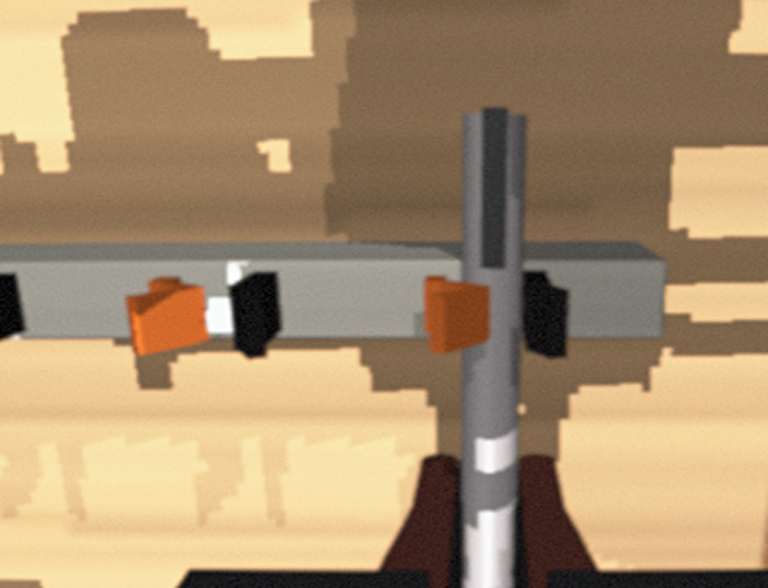

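The orange jaw's nose now overlaps the shank (crop (460,315)) and the shank is level, so tool 1 is clipped. Release and fetch the second.

>>> {"op": "play_rows", "data": {
  "plan": "0 0 0 -0.3 0 0 0; 2.6 0 0 0 0 0 0; 2.6 0 0 0 0 0 0; 2.6 0 0 0 0 0 0; 2.6 0 0 -3 0 0 0; 2.6 0 0 -4 0 0 0; 2.6 0 0 -5 0 0 0; 2.6 0 0 -5 0 0 0; 2.6 0 0 0 0 0 0"
}}

```text
t: 17.65
ee_pos: [469.4, -157.7, 203.8]
orientation: [0.011, 3.135, -0.004]
ft_force: [-0.3, 0.8, 0.2]
width: 26.1
```

```bash
python3 hgt.py wrist -156.5
python3 - <<'E'
from h import *
o=get_obs();print(o['ee_pos'],o['t'],o['width'],o['ft_force'])
go(479.5,278,160,85.2)
E
```

```text
385 53 z top 57.0
393 54 z top 57.3
401 58 z top 56.8
409 57 z top 57.0
417 60 z top 61.4
425 54 z top 56.5
433 50 z top 56.5
441 50 z top 56.6
449 51 z top 56.7
457 49 z top 56.7
465 42 z top 56.6
[ 467.98040389 -157.21403443  201.63375766] 17.7 25.888318170166603 [-0.7776117   0.49136636 -1.31056951]
jaw now 89.6 turn 4.4 shift cm [ 2.51 43.47  4.11]
```

Seated and level. Moving to the second red tool.

>>> {"op": "play_rows", "data": {
  "plan": "2.7 0.1 4 0 0 0 4.4; 2.7 0.3 5.5 0 0 0 0; 2.7 0.3 6 0 0 0 0; 2.7 0.3 6 0 0 0 0; 2.7 0.3 6 0 0 0 0; 2.7 0.3 6 0 0 0 0; 2.7 0.4 5 0.5 0 0 0; 2.7 0.3 4 1 0 0 0; 2.7 0.2 1 2.6 0 0 0; 2.7 0 0 0 0 0 0; 2.7 0 0 0 0 0 0"
}}

```text
t: 19.08
ee_pos: [475.3, 278.0, 158.7]
orientation: [-0.132, -3.137, 0.002]
ft_force: [-0.8, 0.3, -0.3]
width: 26.9
```

Run:
```python
from h import *; from shank import shanks
o=get_obs();print(o['ee_pos'],o['t'],o['width'])
im=cam('wrist','w8.png')
hsv=cv2.cvtColor(im['pixels'],cv2.COLOR_RGB2HSV)
red=((hsv[:,:,0]<6)|(hsv[:,:,0]>174))&(hsv[:,:,1]>170)&(hsv[:,:,2]>80);ys,xs=np.nonzero(red);print('red',xs.mean(),ys.mean(),len(xs))
px=im['pixels'].astype(int);r=px[225];g=[u for u in range(640) if r[u].max()-r[u].min()<45 and r[u].max()>100];print(g)
u=int(round(xs.mean()));shanks(im,[u],190,250)
go(479.5,278,31,85.2)
```

```text
[475.30962037 277.9749778  158.71992134] 19.075 26.943511790342075
red 325.01526717557255 334.79506752789194 1703
[117, 118, 119, 120, 121, 122, 123, 124, 125, 126, 127, 128, 129, 166, 167, 168, 169, 170, 171, 172, 173, 174, 175, 176, 177, 178, 217, 218, 219, 220, 221, 222, 223, 224, 225, 226, 227, 228, 230, 317, 318, 319, 320, 321, 322, 323, 324, 325, 326, 327, 328, 329, 330, 331, 332]
325 60 x range 439.3 486.6 dir deg -4.88 y at x=460: 280.0
jaw now 85.1 turn -0.1 shift cm [-0.37  0.04 12.84]
```

View pics/w8.png

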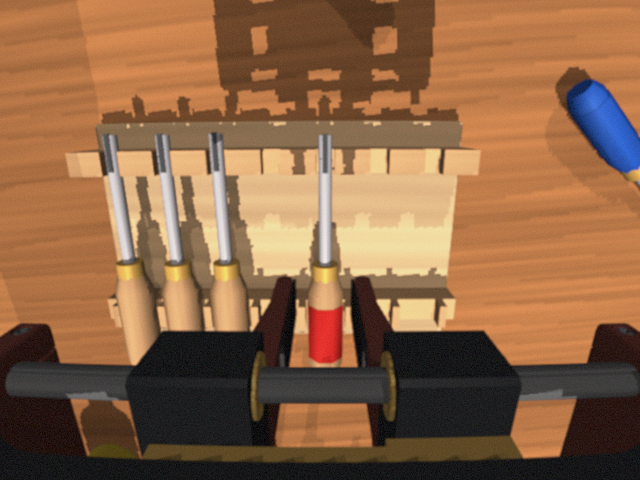

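Second red tool at u≈325, between the fingers and undisturbed; the plain three are still in place.

>>> {"op": "play_rows", "data": {
  "plan": "2.7 -0.35 0.05 0 0 0 0; 2.7 0 0 4 0 0 0; 2.7 0 0 4 0 0 0; 2.7 0 0 3 0 0 0; 2.7 0 0 1.7 0 0 0; 2.7 0 0 0 0 0 0; 0 0 0 0 0 0 0; 0 0 0 0 0 0 0; 0 0 0 0 0 0 0; 0 0 0 0 0 0 0"
}}

```text
t: 20.38
ee_pos: [480.1, 279.4, 33.5]
orientation: [0.132, 3.137, 0.002]
ft_force: [-0.3, -0.4, 5.9]
width: 8.8
```

>>> {"op": "play_rows", "data": {
  "plan": "0 0 0 -2 0 0 0; 0 0 0 -4 0 0 0; 0 0 0 -5 0 0 0; 0 0 0 -5 0 0 0; 0 0 0 0 0 0 -4.4; 0 0 0 0 0 0 0"
}}

```text
t: 21.12
ee_pos: [479.0, 278.9, 192.9]
orientation: [0.012, 3.141, 0.001]
ft_force: [-0.6, 0.1, -1.7]
width: 9.0
```

Run:
```python
from h import *
o=get_obs();print(o['ee_pos'],o['t'],o['width'],o['ft_force'])
go(467.5,-203.2,150,89.5)
```

```text
[479.04479733 278.89871418 192.93683784] 21.125 8.980516410307379 [-0.64409728  0.13516772 -1.67967954]
jaw now 89.6 turn 0.1 shift cm [  0.74 -48.22   4.28]
```

>>> {"op": "play_rows", "data": {
  "plan": "0 0 -2 0 0 0 0; 0 0 -4 0 0 0 0; 0 0.1 -4.5 0 0 0 0; 0 0.1 -4.5 0 0 0 0; 0 0.1 -4.5 0 0 0 0; 0 0.1 -4.5 0 0 0 0; 0 0.1 -4.5 0 0 0 0; 0 0.1 -4.5 0 0 0 0; 0 0.1 -4.5 0 0 0 0; 0 0.04 -4.5 0 0 0 0; 0 0 -4 1 0 0 0; 0 0 -2.2 1.2 0 0 0; 0 0 0 2 0 0 0; 0 0 0 0 0 0 0; 0 0 0 0 0 0 0"
}}

```text
t: 23.0
ee_pos: [467.8, -203.1, 150.4]
orientation: [-0.012, -3.141, -0.0]
ft_force: [0.5, -0.4, -1.1]
width: 9.1
```

Run:
```python
from h import *; from clips import clips
o=get_obs();print(o['ee_pos'],o['t'],o['width'],o['ft_force'])
im=cam('wrist','w9.png'); clips(im,(160,187,100,420))
px=im['pixels'].astype(int)
for v in (122,150,200,240):
    r=px[v,300:350]; c=[u+300 for u in range(50) if r[u].max()-r[u].min()<40 and (v<190 or r[u].max()<240)]
    print(v,c[0],c[-1],len(c),onz(im,[[(c[0]+c[-1])/2,v]],168.4)[0])
from hgt import prof; prof(im,-156.5)
```

```text
[ 467.82529564 -203.05706935  150.41430988] 23.0 9.133100713871329 [ 0.52755859 -0.38422971 -1.12718986]
jaw [380.7 172.4] 155 ctr [ 415.7 -163.3] y [-168.9 -159.3] x lo 410.3
jaw [185.4 173.3] 185 ctr [ 415.  -297.9] y [-303.5 -292.3] x lo 409.7
jaw [250.2 172.8] 168 ctr [ 415.3 -252.9] y [-257.5 -247.9] x lo 410.3
prong [323.5 173. ] 218 ctr [ 415.8 -202.6] y [-206.  -199.8] x lo 406.7
prong [400.2 172.6] 178 ctr [ 415.9 -149.9] y [-153.8 -145.5] x lo 409.0
prong [205.9 172.6] 153 ctr [ 414.7 -283.6] y [-287.3 -279.7] x lo 409.2
prong [269.5 172.3] 101 ctr [ 415.  -239.6] y [-241.6 -237.5] x lo 409.1
prong [337.4 173.7] 69 ctr [ 416.4 -193. ] y [-195.  -191.6] x lo 410.2Traceback (most recent call last):
  File "<stdin>", line 7, in <module>
IndexError: list index out of range
```

>>> {"op": "play_rows", "data": {
  "plan": "0 0 0.05 2 0 0 0; 0 0 0 3 0 0 0; 0 0 0 3 0 0 0; 0 0 0 1.5 0 0 0; 0 0 0 0 0 0 0; 0 0 0 0 0 0 0"
}}

```text
t: 23.8
ee_pos: [469.2, -202.7, 56.4]
orientation: [0.011, 3.14, -0.001]
ft_force: [-0.0, 0.3, -1.5]
width: 9.4
```

Run:
```python
from h import *
o=get_obs();print(o['ee_pos'],o['t'],o['width'],o['ft_force'])
im=cam('wrist','w10.png')
cv2.imwrite('pics/w10c.png',cv2.resize(im['pixels'][60:340,120:440],None,fx=2.4,fy=2.1,interpolation=cv2.INTER_CUBIC)[:,:,::-1])
for v in (180,190,195,200): print(v,[tuple(int(t) for t in im['pixels'][v,u]) for u in range(330,342)])
```

```text
[ 469.15566075 -202.74387852   56.38930845] 23.8 9.405622337616803 [-0.00449722  0.25493945 -1.50895384]
180 [(106, 102, 102), (107, 101, 104), (100, 95, 95), (92, 88, 90), (84, 80, 81), (65, 66, 65), (34, 35, 33), (18, 16, 18), (17, 18, 15), (0, 0, 6), (13, 16, 16), (20, 18, 18)]
190 [(109, 104, 106), (105, 100, 99), (96, 94, 94), (93, 93, 94), (81, 79, 78), (71, 69, 69), (33, 31, 33), (26, 21, 21), (18, 19, 21), (8, 17, 15), (8, 13, 8), (15, 19, 21)]
195 [(104, 102, 101), (101, 97, 100), (98, 94, 95), (91, 88, 88), (84, 79, 81), (62, 62, 61), (35, 36, 38), (24, 28, 26), (22, 23, 19), (23, 21, 23), (8, 11, 15), (14, 4, 9)]
200 [(109, 107, 105), (105, 104, 103), (93, 91, 90), (94, 90, 90), (81, 79, 78), (58, 58, 60), (32, 29, 35), (21, 23, 24), (22, 12, 12), (24, 21, 23), (15, 16, 15), (12, 12, 7)]
```

View pics/w10c.png

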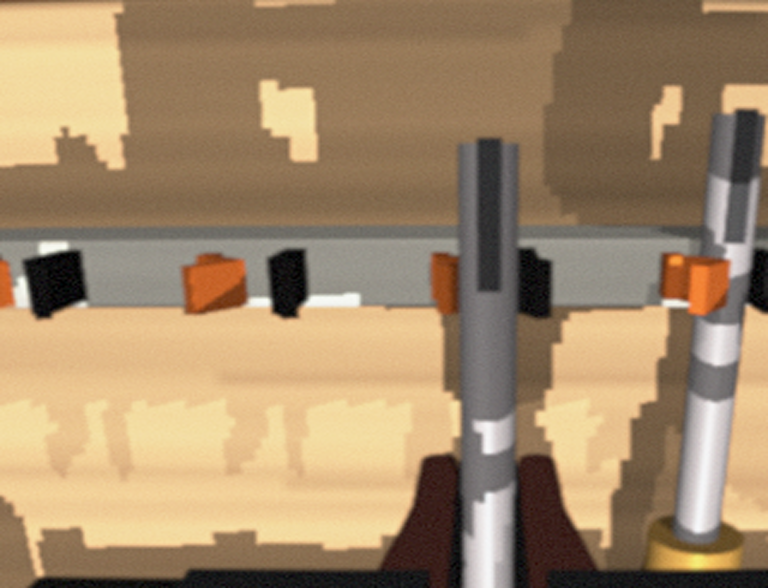

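Same picture as at clip 4, with the shank 0.7 mm closer to prong 3 and about 4 mm further toward +x. The first tool shows the jaw nose over its shank at (708,285). Correct slightly and push.

>>> {"op": "play_rows", "data": {
  "plan": "0 0.45 -0.06 0.6 0 0 0; 0 0 0 0.5 0 0 0; 0 0 0 0.4 0 0 0; 0 0 0 0 0 0 0"
}}

```text
t: 24.35
ee_pos: [463.7, -202.9, 40.1]
orientation: [-0.012, -3.141, -0.001]
ft_force: [-0.3, 2.3, 0.0]
width: 8.9
```

>>> {"op": "play_rows", "data": {
  "plan": "0 0 0 0.3 0 0 0; 0 0 0 0.3 0 0 0; 0 0 0 0.2 0 0 0; 0 0 0 0 0 0 0"
}}

```text
t: 24.85
ee_pos: [463.7, -203.1, 33.3]
orientation: [-0.012, -3.141, 0.0]
ft_force: [-5.1, 2.7, 16.4]
width: 9.3
```

>>> {"op": "play_rows", "data": {
  "plan": "0 0 0 0.2 0 0 0; 0 0 0 0.2 0 0 0; 0 0 0 0 0 0 0"
}}

```text
t: 25.22
ee_pos: [465.2, -203.4, 31.0]
orientation: [0.012, 3.139, -0.001]
ft_force: [-6.2, 6.4, 33.6]
width: 9.2
```

```bash
python3 hgt.py wrist -202
python3 - <<'E'
from h import *; from clips import clips
im=cam('wrist','w11.png'); clips(im,(160,225,100,440))
cv2.imwrite('pics/w11c.png',cv2.resize(im['pixels'][60:340,120:440],None,fx=2.4,fy=2.1,interpolation=cv2.INTER_CUBIC)[:,:,::-1])
E
```

```text
385 291 z top 56.6
393 276 z top 56.8
401 270 z top 57.0
409 272 z top 56.6
417 243 z top 61.1
425 220 z top 56.3
433 219 z top 56.3
441 205 z top 56.2
449 191 z top 56.3
457 256 z top 75.0
465 197 z top 56.8
jaw [309.5 212.7] 532 ctr [ 413.3 -208.1] y [-212.6 -203.4] x lo 408.0
jaw [427.5 212.9] 517 ctr [ 413.6 -164.8] y [-171.4 -160.3] x lo 408.2
jaw [191.6 213.9] 628 ctr [ 413.3 -251.7] y [-257.8 -245.8] x lo 408.0
jaw [409.2 215.5] 10 ctr [ 414.6 -171.5] y [-171.7 -171. ] x lo 413.1
prong [325.4 176.7] 273 ctr [ 400.2 -202.3] y [-203.6 -200.8] x lo 394.1
prong [116.4 212. ] 739 ctr [ 412.3 -280.3] y [-286.9 -274.1] x lo 406.5
prong [228.1 211.4] 481 ctr [ 412.6 -238.1] y [-242.  -234.6] x lo 407.0
prong [345.2 211.9] 455 ctr [ 413.1 -195.1] y [-198.3 -191.3] x lo 407.4
```

Same readings as at clip 4: shank level, nose (61 mm) over it. Release, then go to the knob.

>>> {"op": "play_rows", "data": {
  "plan": "0 0 0 -0.3 0 0 0; 2.6 0 0 0 0 0 0; 2.6 0 0 0 0 0 0; 2.6 0 0 0 0 0 0; 2.6 0 0 -3 0 0 0; 2.6 0 0 -4 0 0 0; 2.6 0 0 -5 0 0 0; 3.4 0 0 -5 0 0 0; 3.4 0 0 0 0 0 0"
}}

```text
t: 26.45
ee_pos: [466.1, -204.2, 204.9]
orientation: [0.011, 3.135, -0.005]
ft_force: [0.4, 0.8, -0.9]
width: 33.7
```

```bash
python3 hgt.py wrist -202
python3 - <<'E'
from h import *
im=cam('top','t3.png');P=cloud(im)
w=(P[:,:,2]>100)&(P[:,:,2]<116)&(abs(P[:,:,0]-340)<20)&(abs(P[:,:,1]+353)<20)
print(w.sum(),np.percentile(P[w],[2,50,98],axis=0))
v,u=np.nonzero(w);m=im['pixels'].max(2)<60
w2=w&m;v,u=np.nonzero(w2);print('knob top px',u.mean(),v.mean(),onz(im,[[(u.min()+u.max())/2,(v.min()+v.max())/2]],105))
go(338.5,-353.5,150,80)
E
```

```text
385 54 z top 57.1
393 54 z top 57.1
401 56 z top 57.0
409 56 z top 56.9
417 52 z top 60.3
425 53 z top 56.5
433 54 z top 56.3
441 49 z top 56.4
449 44 z top 56.5
457 47 z top 56.7
465 43 z top 56.4Traceback (most recent call last):
  File "<stdin>", line 4, in <module>
    return _quantile_unchecked(
        a, q, axis, out, overwrite_input, method, keepdims, weights)
    return _ureduce(a,
                    func=_quantile_ureduce_func,
    ...<5 lines>...
                    overwrite_input=overwrite_input,
                    method=method)
    r = func(a, **kwargs)
    result = _quantile(arr,
                       quantiles=q,
    ...<2 lines>...
                       out=out,
                       weights=wgt)
    slices_having_nans = np.isnan(arr[-1, ...])
                                  ~~~^^^^^^^^^
IndexError: index -1 is out of bounds for axis 0 with size 0
```

>>> {"op": "play_rows", "data": {
  "plan": "3.4 0 0 0 0 0 9.6; 3.4 2.5 -4.2 0 0 0 0; 3.4 2.5 -4.2 0 0 0 0; 3.4 2.5 -4.2 1 0 0 0; 3.4 2.4 -4.2 2 0 0 0; 3.4 0 0 2 0 0 0; 3.4 0 0 0 0 0 0; 3.4 0 0 0 0 0 0"
}}

```text
t: 27.55
ee_pos: [337.1, -350.7, 150.8]
orientation: [-0.273, -3.128, -0.002]
ft_force: [0.6, 0.1, -0.3]
width: 34.1
```

Run:
```python
from h import *
o=get_obs();print(o['ee_pos'],o['t'],o['width'],o['qpos'])
im=cam('wrist','w12.png');P=cloud(im)
w=(P[:,:,2]>100)&(P[:,:,2]<114)&(abs(P[:,:,0]-340)<25)&(abs(P[:,:,1]+353)<25)&(im['pixels'].max(2)<70)
print(w.sum(),np.percentile(P[w],[2,50,98],axis=0))
w=(P[:,:,2]>104)&(P[:,:,2]<114)&(abs(P[:,:,0]-340)<25)&(abs(P[:,:,1]+353)<25)&(im['pixels'].max(2)<70)
print(w.sum(),np.percentile(P[w],[2,50,98],axis=0))
go(338.5,-353.5,82,80)
```

```text
[ 337.08690217 -350.68090469  150.84508165] 27.55 34.095848452625894 [-8.29638646e-01  3.28756555e-01  1.98420330e+00  2.29310024e-05
  8.30330529e-01 -2.22620730e+00]
297 [[ 331.70668168 -363.54949455  100.63238741]
 [ 334.36254102 -356.78684234  108.65429731]
 [ 341.93721572 -348.90004175  110.34982188]]
253 [[ 331.78654075 -363.5637783   104.19020822]
 [ 334.68053658 -357.08587539  108.85778601]
 [ 342.46598845 -349.0601601   110.36370002]]
jaw now 80.0 turn 0.0 shift cm [-0.15 -0.24  6.93]
```

>>> {"op": "play_rows", "data": {
  "plan": "3.4 -0.3 -0.5 0 0 0 0; 3.4 0 0 3 0 0 0; 3.4 0 0 2.5 0 0 0; 3.4 0 0 1.4 0 0 0; 2.6 0 0 0 0 0 0; 2.6 0 0 0 0 0 0; 2.6 0 0 0 0 0 0"
}}

```text
t: 28.48
ee_pos: [339.7, -357.2, 83.3]
orientation: [0.274, 3.128, -0.002]
ft_force: [0.9, 0.2, 0.7]
width: 25.9
```

```bash
python3 - <<'E'
from h import *
o=get_obs();print(o['ee_pos'],o['t'],o['width'],o['ft_force'])
E
python3 arc.py -1.8 90 23 80 11
```

```text
[ 339.70271607 -357.21904232   83.25597586] 28.475 25.94398711708455 [0.88756544 0.17688541 0.68580413]
x 0.25 y 1.46 turn 3.00
x 0.23 y 1.47 turn 3.00
x 0.20 y 1.47 turn 3.00
x 0.18 y 1.47 turn 3.00
x 0.15 y 1.48 turn 3.00
x 0.13 y 1.48 turn 3.00
x 0.10 y 1.48 turn 3.00
x 0.07 y 1.48 turn 3.00
x 0.05 y 1.48 turn 3.00
x 0.02 y 1.48 turn 3.00
x -0.00 y 1.48 turn 3.00
x -0.03 y 1.48 turn 3.00
x -0.05 y 1.48 turn 3.00
x -0.08 y 1.48 turn 3.00
x -0.11 y 1.48 turn 3.00
x -0.13 y 1.48 turn 3.00
x -0.16 y 1.48 turn 3.00
x -0.18 y 1.47 turn 3.00
x -0.21 y 1.47 turn 3.00
x -0.23 y 1.47 turn 3.00
x -0.26 y 1.46 turn 3.00
x -0.28 y 1.46 turn 3.00
x -0.31 y 1.45 turn 3.00
```

>>> {"op": "play_rows", "data": {
  "plan": "2.6 0.25 1.46 0 0 0 3; 2.6 0.23 1.47 0 0 0 3; 2.6 0.2 1.47 0 0 0 3; 2.6 0.18 1.47 0 0 0 3; 2.6 0.15 1.48 0 0 0 3; 2.6 0.13 1.48 0 0 0 3; 2.6 0.1 1.48 0 0 0 3; 2.6 0.07 1.48 0 0 0 3; 2.6 0.05 1.48 0 0 0 3; 2.6 0.02 1.48 0 0 0 3; 2.6 0 1.48 0 0 0 3; 2.6 -0.03 1.48 0 0 0 3; 2.6 -0.05 1.48 0 0 0 3; 2.6 -0.08 1.48 0 0 0 3; 2.6 -0.1 1.48 0 0 0 3; 2.6 -0.13 1.48 0 0 0 3; 2.6 -0.16 1.48 0 0 0 3; 2.6 -0.18 1.47 0 0 0 3; 2.6 -0.2 1.47 0 0 0 3; 2.6 0 0 0 0 0 0"
}}

```text
t: 30.98
ee_pos: [494.6, -145.2, 83.0]
orientation: [1.732, 2.619, 0.001]
ft_force: [-0.9, -0.0, 0.3]
width: 26.1
```

>>> {"op": "play_rows", "data": {
  "plan": "2.6 -0.23 1.47 0 0 0 3; 2.6 -0.26 1.46 0 0 0 3; 2.6 -0.28 1.46 0 0 0 3; 2.6 -0.31 1.2 0 0 0 3; 2.6 0 0 0 0 0 0; 2.6 0 0 0 0 0 0"
}}

```text
t: 31.72
ee_pos: [548.8, -137.6, 82.4]
orientation: [-1.997, -2.425, 0.0]
ft_force: [-0.9, -0.9, 0.1]
width: 26.4
```

>>> {"op": "play_rows", "data": {
  "plan": "2.6 -0.05 0.25 0 0 0 0; 2.6 -0.05 0.2 0 0 0 0; 2.6 0 0 0 0 0 0; 2.6 0 0 0 0 0 0"
}}

```text
t: 32.22
ee_pos: [554.3, -137.7, 82.4]
orientation: [1.998, 2.424, 0.0]
ft_force: [0.7, -0.2, -0.4]
width: 26.0
```

>>> {"op": "play_rows", "data": {
  "plan": "2.6 -0.05 0.25 0 0 0 0; 2.6 0 0 0 0 0 0; 2.6 0 0 0 0 0 0"
}}

```text
t: 32.6
ee_pos: [556.9, -137.7, 82.4]
orientation: [1.999, 2.424, 0.0]
ft_force: [0.5, 0.8, -0.3]
width: 25.9
```

>>> {"op": "play_rows", "data": {
  "plan": "2.6 -0.05 0.25 0 0 0 0; 2.6 0 0 0 0 0 0; 2.6 0 0 0 0 0 0"
}}

```text
t: 32.98
ee_pos: [559.5, -137.7, 82.4]
orientation: [1.999, 2.424, 0.0]
ft_force: [0.4, -0.6, 0.6]
width: 26.2
```

>>> {"op": "play_rows", "data": {
  "plan": "2.6 -0.05 0.25 0 0 0 0; 2.6 0 0 0 0 0 0; 2.6 0 0 0 0 0 0"
}}

```text
t: 33.35
ee_pos: [560.4, -137.7, 82.2]
orientation: [-1.997, -2.422, 0.003]
ft_force: [-6.1, 0.3, 3.3]
width: 26.2
```

>>> {"op": "play_rows", "data": {
  "plan": "2.6 -0.02 0.1 0 0 0 0; 2.6 0 0 0 0 0 0"
}}

```text
t: 33.6
ee_pos: [560.5, -137.6, 82.1]
orientation: [-1.996, -2.421, 0.004]
ft_force: [-7.9, -1.2, 5.5]
width: 26.2
```

>>> {"op": "play_rows", "data": {
  "plan": "3 0.06 -0.4 0 0 0 0; 3 0 0 0 0 0 0; 3 0 0 -3 0 0 0; 3 0 0 -5 0 0 0; 3 0 0 -6 0 0 0; 3 0 0 0 0 0 0; 3 0 0 0 0 0 0"
}}

```text
t: 34.48
ee_pos: [558.8, -137.8, 222.2]
orientation: [1.998, 2.424, 0.0]
ft_force: [0.0, 0.2, -0.4]
width: 29.7
```

Run:
```python
from h import *
o=get_obs();print(o['ee_pos'],o['t'],o['qpos'])
go(552.5,-349.5,230,11)
```

```text
[ 558.79055118 -137.78109172  222.22252555] 34.475 [-2.62452663e-01  3.51413147e-01  1.74207436e+00  5.67423191e-05
  1.04777137e+00 -4.54230050e-01]
jaw now 11.0 turn -0.0 shift cm [-20.66  -4.66  -0.78]
```

>>> {"op": "play_rows", "data": {
  "plan": "4 -5.1 -1.1 0 0 0 0; 5 -5.1 -1.2 0 0 0 0; 6.5 -5.2 -1.2 0 0 0 0; 6.5 -5.2 -1.2 0 0 0 0; 6.5 0 0 0 0 0 -10.4; 6.5 0 0 0 0 0 -10.4; 6.5 0 0 0 0 0 -10.4; 6.5 0 0 0 0 0 -10.4; 6.5 0 0 0 0 0 -10.4; 6.5 0 0 0 0 0 -10.4; 6.5 0 0 0 0 0 -10.4; 6.5 0 0 0 0 0 -10.4; 6.5 0 0 0 0 0 -10.4; 6.5 0 0 0 0 0 0; 6.5 0 0 0 0 0 0"
}}

```text
t: 36.35
ee_pos: [551.6, -348.8, 221.1]
orientation: [0.393, -3.115, -0.002]
ft_force: [0.1, 0.2, 0.2]
width: 64.7
```

Run:
```python
from h import *
o=get_obs();print(o['ee_pos'],o['t'],o['qpos'],o['width'])
im=cam('wrist','w13.png');P=cloud(im);hsv=cv2.cvtColor(im['pixels'],cv2.COLOR_RGB2HSV)
w=(P[:,:,2]>106)&(P[:,:,2]<115)&(abs(P[:,:,0]-553)<25)&(abs(P[:,:,1]+350)<25)
print(w.sum(),np.percentile(P[w],[1,50,99],axis=0)) if w.sum() else 0
w=(P[:,:,2]>115)&(P[:,:,2]<135)&(abs(P[:,:,0]-553)<25)&(abs(P[:,:,1]+350)<25)
print(w.sum(),np.percentile(P[w],[1,50,99],axis=0)) if w.sum() else 0
im=cam('top','t4.png')
P=cloud(im);w=(P[:,:,2]>98)&(P[:,:,2]<116)&(abs(P[:,:,0]-553)<20)&(abs(P[:,:,1]+138)<20)
print('knob',w.sum(),np.percentile(P[w],[2,50,98],axis=0)) if w.sum() else 0
```

```text
[ 551.55247301 -348.75153903  221.08001156] 36.35 [-5.82098313e-01  4.66005259e-01  1.56483848e+00  5.54428352e-05
  1.11280101e+00 -2.40388062e+00] 64.69597799436072
1230 [[ 536.71684426 -365.85528883  106.81665294]
 [ 550.79765411 -350.32355793  111.86149819]
 [ 569.29236053 -333.47036473  113.88892402]]
211 [[ 547.51763456 -355.21848667  115.60772209]
 [ 552.7750413  -349.68397666  121.3848224 ]
 [ 559.07628923 -344.19962025  123.04517826]]
knob 60 [[ 546.32640309 -142.25072205   99.06329243]
 [ 554.0525565  -133.43040543  107.33233931]
 [ 560.74120579 -126.12117513  111.99759524]]
```

View pics/w13.png

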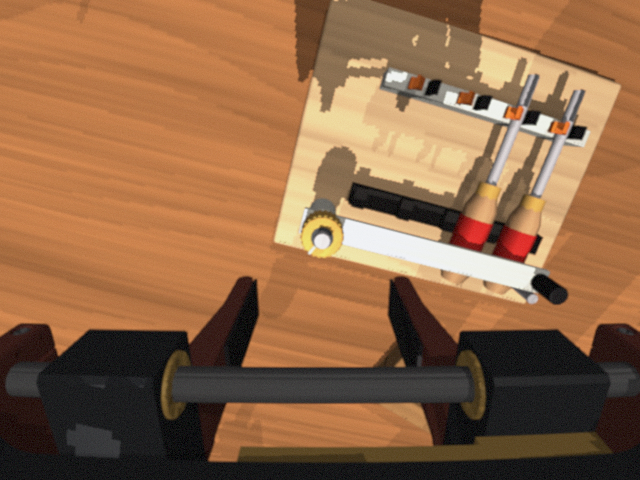

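Bar lies across both red handles against the stop post; nut at pixel (322,235). Both orange jaws sit over their shanks, at (516,112) and (561,128). Next, descend on the nut.

>>> {"op": "play_rows", "data": {
  "plan": "6.5 -0.1 -0.1 3 0 0 0; 6.5 0 0 4 0 0 0; 6.5 0 0 4 0 0 0; 6.5 0 0 2.8 0 0 0; 6.5 0 0 0 0 0 0; 0 0 0 0 0 0 0; 0 0 0 0 0 0 0; 0 0 0 0 0 0 0; 0 0 0 0 0 0 0; 0 0 0 0 0 0 0"
}}

```text
t: 37.7
ee_pos: [553.5, -349.3, 85.3]
orientation: [-0.398, 3.116, 0.001]
ft_force: [-0.5, 4.5, 5.2]
width: 33.4
```

>>> {"op": "play_rows", "data": {
  "plan": "0 0 0 0 0 0 10.4; 0 0 0 0 0 0 10.4; 0 0 0 0 0 0 10.4; 0 0 0 0 0 0 10.4; 0 0 0 0.01 0 0 10.4; 0 0 0 0 0 0 10.4; 0 0 0 0.01 0 0 10.4; 0 0 0 0 0 0 10.4; 0 0 0 0.01 0 0 10.4; 0 0 0 0 0 0 10.4; 0 0 0 0.01 0 0 10.4; 0 0 0 0 0 0 10.4; 0 0 0 0.01 0 0 10.4; 0 0 0 0 0 0 10.4; 0 0 0 0.01 0 0 10.4; 0 0 0 0 0 0 10.4; 0 0 0 0.01 0 0 10.4; 0 0 0 0 0 0 10.4; 0 0 0 0.01 0 0 10.4; 0 0 0 0 0 0 10.4"
}}

```text
t: 40.2
ee_pos: [555.4, -349.3, 84.6]
orientation: [-3.119, 0.376, -0.006]
ft_force: [6.3, 4.3, 1.8]
width: 33.3
```

```bash
cat > s.py <<'E'
from h import *
o=get_obs();M=R.from_rotvec(o['orientation']).as_matrix()
print(o['t'],o['ee_pos'].round(1),'q6 %.3f jaw %.1f'%(o['qpos'][5],np.degrees(np.arctan2(M[1,1],M[0,1]))),'F',o['ft_force'].round(1),'M',o['moment'].round(2),'w %.1f'%o['width'])
E
python3 s.py
```

```text
40.2 [ 555.4 -349.3   84.6] q6 1.229 jaw -103.8 F [6.3 4.3 1.8] M [ 0.87 -0.95  0.15] w 33.3
```

>>> {"op": "play_rows", "data": {
  "plan": "0 0 0 0 0 0 10.4; 0 0 0 0 0 0 10.4; 0 0 0 0.01 0 0 10.4; 0 0 0 0 0 0 10.4; 0 0 0 0.01 0 0 10.4; 0 0 0 0 0 0 10.4; 0 0 0 0 0 0 0"
}}

```text
t: 41.08
ee_pos: [554.7, -350.1, 84.3]
orientation: [-2.479, 1.928, -0.005]
ft_force: [5.3, 1.6, 2.2]
width: 33.6
```

```bash
python3 s.py
```

```text
41.075 [ 554.7 -350.1   84.3] q6 2.311 jaw -165.7 F [5.3 1.6 2.2] M [ 0.36 -0.76 -0.14] w 33.6
```

>>> {"op": "play_rows", "data": {
  "plan": "5 0 0 0 0 0 0; 5 0 0 0 0 0 0; 5 0 0 0 0 0 0; 5 0 0 0 0 0 -10.4; 5 0 0 0 0 0 -10.4; 5 0 0 0 0 0 -10.4; 5 0 0 0 0 0 -10.4; 5 0 0 0 0 0 -10.4; 5 0 0 0 0 0 -10.4; 5 0 0 0 0 0 -10.4; 5 0 0 0 0 0 -10.4; 5 0 0 0 0 0 -10.4; 5 0 0 0 0 0 -10.4; 5 0 0 0 0 0 -10.4; 5 0 0 0 0 0 -10.4; 5 0 0 0 0 0 0; 0 0 0 0 0 0 0; 0 0 0 0 0 0 0; 0 0 0 0 0 0 0; 0 0 0 0 0 0 0"
}}

```text
t: 43.58
ee_pos: [553.5, -350.0, 83.5]
orientation: [2.859, 1.301, 0.0]
ft_force: [1.9, -1.6, -1.6]
width: 33.6
```

```bash
python3 s.py
```

```text
43.575 [ 553.5 -350.    83.5] q6 0.134 jaw -41.0 F [ 1.9 -1.6 -1.6] M [-0.36 -0.07 -0.07] w 33.6
```

>>> {"op": "play_rows", "data": {
  "plan": "0 0 0 0 0 0 8; 0 0 0 0 0 0 8; 0 0 0 0 0 0 8; 0 0 0 0 0 0 0"
}}

```text
t: 44.08
ee_pos: [553.0, -349.6, 83.3]
orientation: [-3.066, -0.681, 0.0]
ft_force: [0.6, 0.8, -0.3]
width: 33.5
```

```bash
python3 s.py
```

```text
44.075 [ 553.  -349.6   83.3] q6 0.552 jaw -65.0 F [ 0.6  0.8 -0.3] M [-0.06  0.16 -0.07] w 33.5
```

>>> {"op": "play_rows", "data": {
  "plan": "0 0 0 0 0 0 8; 0 0 0 0 0 0 8; 0 0 0 0 0 0 8; 0 0 0 0 0 0 0"
}}

```text
t: 44.58
ee_pos: [552.9, -349.0, 83.2]
orientation: [-3.14, -0.032, 0.001]
ft_force: [0.6, 3.3, 0.7]
width: 33.7
```

```bash
python3 s.py
```

```text
44.575 [ 552.9 -349.    83.2] q6 0.968 jaw -88.8 F [0.6 3.3 0.7] M [ 0.63  0.11 -0.08] w 33.7
```

>>> {"op": "play_rows", "data": {
  "plan": "0 0 0 0 0 0 8; 0 0 0 0 0 0 8; 0 0 0 0 0 0 8; 0 0 0 0 0 0 0"
}}

```text
t: 45.08
ee_pos: [553.0, -348.4, 83.1]
orientation: [-3.078, 0.621, 0.002]
ft_force: [0.8, 5.9, -0.1]
width: 33.5
```

```bash
python3 s.py
```

```text
45.075 [ 553.  -348.4   83.1] q6 1.387 jaw -112.8 F [ 0.8  5.9 -0.1] M [ 1.08 -0.08 -0.02] w 33.5
```

>>> {"op": "play_rows", "data": {
  "plan": "0 0 0 0 0 0 8; 0 0 0 0 0 0 8; 0 0 0 0 0 0 0; 0 0 0 0 0 0 0"
}}

```text
t: 45.58
ee_pos: [552.7, -347.6, 83.1]
orientation: [-2.962, 1.039, 0.005]
ft_force: [-0.5, 9.3, 1.7]
width: 33.5
```

```bash
python3 s.py
```

```text
45.575 [ 552.7 -347.6   83.1] q6 1.664 jaw -128.7 F [-0.5  9.3  1.7] M [1.56 0.05 0.39] w 33.5
```

>>> {"op": "play_rows", "data": {
  "plan": "0 0 0 0 0 0 8; 0 0 0 0 0 0 8; 0 0 0 0 0 0 0; 0 0 0 0 0 0 0"
}}

```text
t: 46.08
ee_pos: [554.0, -348.4, 83.4]
orientation: [-2.788, 1.443, 0.0]
ft_force: [3.5, 5.8, -1.4]
width: 33.3
```

```bash
python3 s.py
```

```text
46.075 [ 554.  -348.4   83.4] q6 1.944 jaw -144.7 F [ 3.5  5.8 -1.4] M [ 1.2  -0.6  -0.12] w 33.3
```

>>> {"op": "play_rows", "data": {
  "plan": "5 0 0 0 0 0 0; 5 0 0 0 0 0 0; 5 0 0 0 0 0 -10.4; 5 0 0 0 0 0 -10.4; 5 0 0 0 0 0 -10.4; 5 0 0 0 0 0 -10.4; 5 0 0 0 0 0 -10.4; 5 0 0 0 0 0 -10.4; 5 0 0 0 0 0 -10.4; 5 0 0 0 0 0 -10.4; 5 0 0 0 0 0 0; 0 0 0 0 0 0 0; 0 0 0 0 0 0 0; 0 0 0 0 0 0 0; 0 0 0 0 0 0 0"
}}

```text
t: 47.95
ee_pos: [553.1, -349.7, 83.4]
orientation: [-3.047, -0.764, 0.0]
ft_force: [-1.0, 0.7, 1.6]
width: 33.3
```

```bash
python3 s.py
```

```text
47.95 [ 553.1 -349.7   83.4] q6 0.497 jaw -61.8 F [-1.   0.7  1.6] M [ 0.01  0.22 -0.04] w 33.3
```

>>> {"op": "play_rows", "data": {
  "plan": "0 0 0 0 0 0 6; 0 0 0 0 0 0 6; 0 0 0 0 0 0 0"
}}

```text
t: 48.32
ee_pos: [553.2, -349.4, 83.5]
orientation: [-3.11, -0.444, 0.0]
ft_force: [-0.3, 3.1, 2.1]
width: 33.4
```

```bash
python3 s.py
```

```text
48.325 [ 553.2 -349.4   83.5] q6 0.705 jaw -73.8 F [-0.3  3.1  2.1] M [0.45 0.27 0.15] w 33.4
```

>>> {"op": "play_rows", "data": {
  "plan": "0 0 0 0 0 0 6; 0 0 0 0 0 0 6; 0 0 0 0 0 0 0"
}}

```text
t: 48.7
ee_pos: [552.9, -349.2, 83.4]
orientation: [-3.138, -0.12, 0.001]
ft_force: [-1.9, 5.1, 4.3]
width: 33.6
```

```bash
python3 s.py
```

```text
48.7 [ 552.9 -349.2   83.4] q6 0.913 jaw -85.6 F [-1.9  5.1  4.3] M [0.8  0.5  0.41] w 33.6
```

>>> {"op": "play_rows", "data": {
  "plan": "0 0 0 0 0 0 6; 0 0 0 0 0 0 6; 0 0 0 0 0 0 0"
}}

```text
t: 49.08
ee_pos: [553.6, -348.9, 83.5]
orientation: [-3.134, 0.209, -0.0]
ft_force: [0.1, 5.1, 3.9]
width: 33.1
```

```bash
python3 s.py
```

```text
49.075 [ 553.6 -348.9   83.5] q6 1.122 jaw -97.6 F [0.1 5.1 3.9] M [1.09 0.07 0.46] w 33.1
```

>>> {"op": "play_rows", "data": {
  "plan": "0 0 0 0 0 0 6; 0 0 0 0 0 0 6; 0 0 0 0 0 0 6; 0 0 0 0 0 0 0"
}}

```text
t: 49.58
ee_pos: [553.5, -348.6, 83.4]
orientation: [-3.061, 0.698, 0.0]
ft_force: [0.1, 8.1, 4.2]
width: 33.3
```

```bash
python3 s.py
```

```text
49.575 [ 553.5 -348.6   83.4] q6 1.437 jaw -115.7 F [0.1 8.1 4.2] M [1.25 0.07 0.04] w 33.3
```

>>> {"op": "play_rows", "data": {
  "plan": "0 0 0 0 0 0 6; 0 0 0 0 0 0 6; 0 0 0 0 0 0 6; 0 0 0 0 0 0 6; 0 0 0 0 0 0 6; 0 0 0 0 0 0 0"
}}

```text
t: 50.32
ee_pos: [554.8, -349.6, 83.8]
orientation: [-2.777, 1.467, -0.004]
ft_force: [4.4, 4.3, 1.1]
width: 33.2
```

```bash
python3 s.py
```

```text
50.325 [ 554.8 -349.6   83.8] q6 1.960 jaw -145.7 F [4.4 4.3 1.1] M [ 0.85 -0.49  0.12] w 33.2
```

>>> {"op": "play_rows", "data": {
  "plan": "5 0 0 0 0 0 0; 5 0 0 0 0 0 0; 5 0 0 0 0 0 0; 5 0 0 0 0 0 -10.4; 5 0 0 0 0 0 -10.4; 5 0 0 0 0 0 -10.4; 5 0 0 0 0 0 -10.4; 5 0 0 0 0 0 -10.4; 5 0 0 0 0 0 -10.4; 5 0 0 0 0 0 -10.4; 5 0 0 0 0 0 -10.4; 5 0 0 0 0 0 0; 0 0 0 0 0 0 0; 0 0 0 0 0 0 0; 0 0 0 0 0 0 0; 0 0 0 0 0 0 0; 0 0 0 0 0 0 8; 0 0 0 0 0 0 8; 0 0 0 0 0 0 8; 0 0 0 0 0 0 0"
}}

```text
t: 52.82
ee_pos: [552.8, -349.1, 83.4]
orientation: [-3.139, -0.095, 0.002]
ft_force: [-1.7, 3.9, 3.5]
width: 33.6
```

```bash
python3 s.py
```

```text
52.825 [ 552.8 -349.1   83.4] q6 0.928 jaw -86.5 F [-1.7  3.9  3.5] M [0.68 0.58 0.23] w 33.6
```

>>> {"op": "play_rows", "data": {
  "plan": "0 0 0 0 0 0 4; 0 0 0 0 0 0 4; 0 0 0 0 0 0 0"
}}

```text
t: 53.2
ee_pos: [552.7, -348.9, 83.4]
orientation: [-3.138, 0.122, 0.002]
ft_force: [-3.0, 5.3, 3.5]
width: 33.3
```

```bash
python3 s.py
```

```text
53.2 [ 552.7 -348.9   83.4] q6 1.066 jaw -94.4 F [-3.   5.3  3.5] M [0.94 0.49 0.43] w 33.3
```

>>> {"op": "play_rows", "data": {
  "plan": "6.5 0 0 0 0 0 0; 6.5 0 0 0 0 0 0; 6.5 0 0 0 0 0 0; 6.5 0 0 -3 0 0 0; 6.5 0 0 -5 0 0 0; 6.5 0 0 -5.9 0 0 0; 6.5 0 0 0 0 0 0; 6.5 0 0 0 0 0 0"
}}

```text
t: 54.2
ee_pos: [552.9, -349.7, 222.1]
orientation: [-3.139, 0.126, 0.0]
ft_force: [-0.6, -0.1, 0.2]
width: 65.2
```

```bash
python3 s.py
python3 - <<'E'
from h import *
im=cam('wrist','w14.png');P=cloud(im)
w=(P[:,:,2]>104)&(P[:,:,2]<115)&(abs(P[:,:,0]-553)<25)&(abs(P[:,:,1]+350)<25)
print(w.sum(),np.percentile(P[w],[1,50,99],axis=0)) if w.sum() else 0
w=(P[:,:,2]>115)&(P[:,:,2]<135)&(abs(P[:,:,0]-553)<25)&(abs(P[:,:,1]+350)<25)
print(w.sum(),np.percentile(P[w],[1,50,99],axis=0)) if w.sum() else 0
a=cv2.imread('pics/w13.png')[195:275,280:364];cv2.imwrite('pics/n13.png',a)
E
```

```text
54.2 [ 552.9 -349.7  222.1] q6 1.069 jaw -94.6 F [-0.6 -0.1  0.2] M [-0.02  0.21  0.02] w 65.2
1223 [[ 537.75634645 -365.1792593   105.35049626]
 [ 556.41157668 -349.05769589  110.36688593]
 [ 570.34579363 -332.75177513  112.57363743]]
218 [[ 548.00138386 -354.58815162  115.52217509]
 [ 554.15143998 -348.9669545   121.37430251]
 [ 559.33452445 -343.2405502   122.87274588]]
```

>>> {"op": "play_rows", "data": {
  "plan": "6.5 -1.8 -4 -2 0 0 0; 6.5 -1.8 -5.5 -2 0 0 0; 6.5 -1.8 -5.7 0 0 0 0; 6.5 -1.8 -5.7 0 0 0 0; 6.5 -1.8 -5.7 0 0 0 0; 6.5 -1.8 -4 0 0 0 0; 6.5 0 -1.5 0 0 0 0; 6.5 0 0 0 0 0 0; 6.5 0 0 0 0 0 0"
}}

```text
t: 55.38
ee_pos: [471.9, -22.1, 262.0]
orientation: [3.139, -0.128, -0.001]
ft_force: [-0.9, -0.8, -0.3]
width: 64.9
```

```bash
python3 s.py
python3 - <<'E'
from h import *
im=cam('top','t5.png');P=cloud(im)
c1=cv2.resize(im['pixels'][195:325,385:535],(450,390),interpolation=cv2.INTER_CUBIC);c2=cv2.resize(im['pixels'][190:320,180:330],(346,300),interpolation=cv2.INTER_CUBIC)
o=np.zeros((390,800,3),np.uint8);o[:,:450]=c1;o[:300,452:798]=c2
cv2.imwrite('pics/final.png',o[:,:,::-1])
w=(P[:,:,2]>98)&(P[:,:,2]<116)&(abs(P[:,:,0]-553)<20)&(abs(P[:,:,1]+138)<20)
print('knob',w.sum(),np.percentile(P[w],[2,50,98],axis=0))
E
```

```text
55.375 [471.9 -22.1 262. ] q6 1.581 jaw -94.7 F [-0.9 -0.8 -0.3] M [-0.02  0.15 -0.06] w 64.9Traceback (most recent call last):
  File "<stdin>", line 7, in <module>
    return _quantile_unchecked(
        a, q, axis, out, overwrite_input, method, keepdims, weights)
    return _ureduce(a,
                    func=_quantile_ureduce_func,
    ...<5 lines>...
                    overwrite_input=overwrite_input,
                    method=method)
    r = func(a, **kwargs)
    result = _quantile(arr,
                       quantiles=q,
    ...<2 lines>...
                       out=out,
                       weights=wgt)
    slices_having_nans = np.isnan(arr[-1, ...])
                                  ~~~^^^^^^^^^
IndexError: index -1 is out of bounds for axis 0 with size 0
```

View pics/final.png

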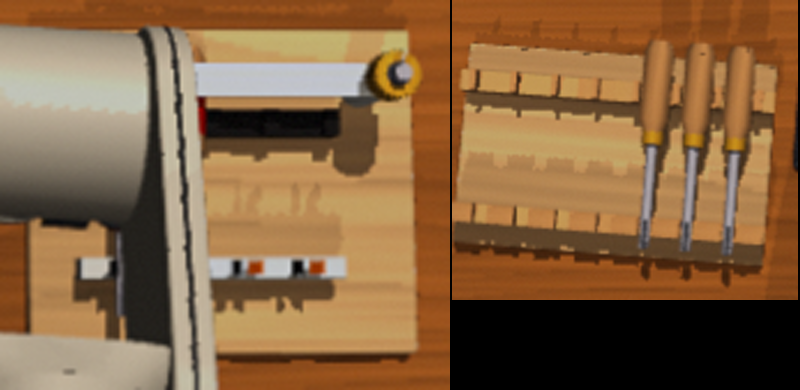

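The rack still holds the three plain tools and the bar lies straight across, though the arm hides the knob end. I'll check that end with numbers from the scene camera.

Run:
```python
from h import *
im=cam('scene');P=cloud(im)
def box(n,x0,x1,y0,y1,z0,z1):
    w=(P[:,:,0]>x0)&(P[:,:,0]<x1)&(P[:,:,1]>y0)&(P[:,:,1]<y1)&(P[:,:,2]>z0)&(P[:,:,2]<z1)
    print(n,w.sum(),np.percentile(P[w],[5,50,95],axis=0).round(1).tolist() if w.sum() else '')
box('knob',525,580,-165,-110,90,120)
box('bar near pivot',520,590,-320,-300,68,85); box('bar far',520,590,-190,-160,68,85)
hsv=cv2.cvtColor(im['pixels'],cv2.COLOR_RGB2HSV)
red=((hsv[:,:,0]<6)|(hsv[:,:,0]>174))&(hsv[:,:,1]>170)&(hsv[:,:,2]>80)&(P[:,:,2]>30)&(P[:,:,2]<90)&(P[:,:,0]>500)&(P[:,:,0]<620)
for a,b in ((-185,-130),(-230,-185)):
    w=red&(P[:,:,1]>a)&(P[:,:,1]<b); print('tape',w.sum(),np.percentile(P[w],[50,95],axis=0).round(1).tolist() if w.sum() else '')
```

```text
knob 45 [[550.9, -139.9, 92.2], [560.5, -131.8, 104.9], [565.2, -127.3, 109.8]]
bar near pivot 46 [[544.2, -319.0, 70.5], [556.7, -309.4, 73.9], [566.6, -300.8, 77.7]]
bar far 79 [[544.3, -189.3, 70.7], [557.9, -175.2, 73.9], [567.6, -161.1, 77.3]]
tape 11 [[521.6, -146.5, 58.6], [525.8, -143.2, 63.0]]
tape 28 [[525.8, -196.1, 61.2], [566.1, -190.3, 66.1]]
```

```bash
python3 -c "
from workcell import *
print(get_obs()['t']); print(close_job())"
```

```text
55.475
the job is handed in; nothing more can be done
None
```

I handed the job in at 55.5 s. Both red-taped tools are in the carrier (clips 4 and 3), the bar is back across their handles at its stop, and the nut is tight. The rack held only two taped tools.

**What my last checks showed:**
- **Clips:** both shanks lie level, with the orange jaw nose visibly over each one after release.
- **Bar:** when I pushed the knob to the end, it pushed back with 6–8 N. The scene camera shows the bar square to the carrier within about 0.5°.
- **Nut:** I turned it until the wrist moment rose to about 0.4 N m and the fingers began to slip; a new grip gave the same moment. Its top dropped about 1.5 mm, which at 0.25 mm per rad is about 6 rad of turning.
- **Rest of the bench:** the three plain tools are still in the rack, and I touched none of the other things. I did not measure those again at the end.

**Weak points:**
- The arm hid the knob end of the bar and the two packed tools in the last top view. I checked the bar with depth readings from the scene camera instead; for the tools that gave only a few points on the tape, in the right places.
- The moment reading was noisy because of side forces on the nut.

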